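# Lay the upright enclosure down over the stop

### The job

Tip the hollow aluminium enclosure that stands on end behind the yellow stop bar over the bar, and let it down gently onto its broad side on the black rubber pad, so that it lies flat and in line with the pad with its lower end still at the stop (not more than 5 cm behind it). Only push and steady it with the fingers: do not grip it, lift it or let it drop, so ease it down all the way after it has passed its balance. Leave everything else on the bench where it is.

Things in the scene. Friction and masses are not known exactly. Their poses are not given: they have to be found in the camera images.
- enclosure_center (a point): Centre of a loose hollow silver-grey aluminium enclosure: a rectangular tube open at both ends, 160 mm long along its own z, 70 mm along x, 110 mm along y (116 over fins), about 0.35 kg. It starts standing on end on the rest's steel ledge, z up, its x axis within 0.06 rad of the rest's x axis.
- enclosure_foot (a point): Centre of the enclosure's lower end (80 mm below its centre while it stands), 6 mm above the bench at the start. Same axes as the enclosure.
- enclosure_mouth (a point): Centre of the enclosure's open upper end, 80 mm above its centre while it stands; closed fingers fit in from above. Walls 4 mm; free inside 62 mm along x and 102 mm along y, less 3 mm ribs on the two narrow walls and a 10 mm screw boss in each corner; open all the way down.
- stop_edge (a point): Middle of the top edge of the yellow stop bar, 18 mm above the bench; fixed. x points over the landing pad (the way to tip), y along the bar. At x<0 a steel ledge, 110 mm long, 6 mm above the bench, where the enclosure stands 4 to 15 mm short of the bar. At x>0 bar and grippy black rubber pad, level, 190 mm long, 18 mm above the bench. The stop's face is the 12 mm step at x=0. 160 mm wide.
- bottle: Bystander, loose, leave alone: blue dispensing bottle with white nozzle, 44 mm across, 120 mm tall. Origin at the centre of its underside.
- reel: Bystander, loose, leave alone: upright reel of blue wire, 66 mm across, 46 mm tall. Origin at the centre of its underside.
- meter: Bystander, loose, leave alone: yellow and grey multimeter lying flat, 140x72x43 mm. Origin at the centre of its underside.
- dish: Bystander, loose, leave alone: black round parts dish, 67 mm across, 24 mm tall. Origin at the centre of its underside.
Things that resemble listed ones, but are neither listed nor needed, are in the scene too. Of the things like the part that bears enclosure_center, leave any that is pink; of the rest the larger one is meant.

How it is judged:
By the outcome, as a careful person would: the job done as asked, in the order asked, and still so for the second after the job is handed in, with the robot touching nothing.
It also fails if it takes over 50 s, if anything falls off the work surface, if the arm or the gripper's body presses on something with over 40 N, if the wrist force passes 120 N, or if a joint passes its speed limit or range.

### The arm

A 7-joint arm with a two-finger parallel gripper is mounted at the origin on a cart in front of the work surface, level with it; the furniture and walls round the work are solid. World frame = base frame: x ahead of the robot, y to its left, z up, the work surface at z = 0. Lengths are in m, angles in rad, forces in N, time in s.
With the tool pointing down it reaches from about 0.4 to 0.85 m from the base axis. Payload 6.9 kg.
Tool frame: the origin (TCP) lies midway between the tips of the shut fingers; the grasp point (between the pads) lies 19 mm behind it; z points along the fingers, y is the direction in which the jaws open and shut (so a half turn about z gives the same grasp; the last joint's range is limited). The gripper opens to 85 mm and grips with 20 to 120 N. Pads are 22 mm wide; open, the fingers measure 114 mm over their backs; the gripper's body (76 mm by 85 mm) begins 54 mm behind the grasp point. The pads swing forward as they close: fully open they stand 13 mm farther back than shut.
Start: joints at [1.431, 0.507, -0.238, 1.5, 0.126, 1.149, -0.155], TCP at [0.151, -0.606, 0.205] pointing down, gripper open.
Joint ranges: [-3.08, 3.08], [-0.24, 2.05], [-1.43, 1.35], [0, 2.5], [-1.52, 4.66], [0.17, 1.96], [-2.89, 2.89]. Speed limits (rad/s): [2.39, 2.39, 3.14, 3.14, 3.14, 3.14, 3.14].

### API

Orientations are given as [roll, pitch, yaw] about the fixed x, y, z axes, in that order (R = Rz(yaw) Ry(pitch) Rx(roll)).
In Python, from station import bot gives the robot as it stands.
- The arm moves only by the tool apply_moves, never from a script. Its argument "steps" is a list of rows, each a list of 7 numbers: the shift along the tool's x, y, z in m, then the turn, a rotation vector about the tool's x, y, z in degrees, then the opening, from -1 (shut) to 1 (fully open), so that 0 is half open. In form: [[tx, ty, tz, wx, wy, wz, claw], ...]. A call has 1 to 5 rows; each row shifts and turns the pose as measured when the row begins, along the tool's axes as they then stand; what a row does not reach is not made up. A row lasts 1/12 s, in which the tool goes at most 41.7 mm and 7.16 degrees, less where a joint would pass 70% of its speed; a pose out of reach is approached as far as the arm can. A call with a gripper value outside its range is refused whole. The fingers move at their own pace and stop on an object; the grip force is fixed at half the most. Time passes only in rows, so rows that do not move let the fingers close. It gives the time, the measured TCP pose, the force and the opening at its end, in the units of the state.
- bot.read_state(): the state, without advancing time (a new reading comes with each control period).
- bot.grab_frame(name): name is "scene" or "top"; returns (picture, depth): 480x640x3 uint8, blue, green, red; 480x640 float32, m along the optical axis (not along the pixel's ray), 0 where there is no reading.
- bot.calibration(name): a dict with "fx", "fy", "cx", "cy" (pixels), "R" (3x3) and "t" (3): a world point X has camera coordinates R X + t. Camera axes: x right, y down, z forward; pixel columns grow to the right and rows downward; lengths in m; the calibration is good to about 2 mm. A picture is of the moment at which its call begins. calibration takes no time and is no camera call.
- bot.close_job(): hands the job in, once; it reports no verdict.
The state is a dict: "clock": time; "joints": joint angles; "joint_vel": joint speeds; "tau": joint torques, N m; "tcp_pos": TCP position; "ee_rot": TCP orientation; "contact_force": force on the tool from outside, world axes, zero at the start; "torque": the same for the moment, N m; "opening": finger opening in m.
Only numpy, scipy, OpenCV 4.12 (cv2) and the standard library are available. Lean on these libraries where they do the work, as an engineer would, in place of code of your own. Each camera call takes 0.05 s, during which the arm holds its last target.

## Working session

There is one attempt and no reset: what is moved stays moved. The work goes in short steps, Python scripts to look and compute and a tool call to move; the robot and the scene stay as the last step left them, time stands still between calls to the robot, and variables do not carry over. Pictures are saved under pics/ and viewed, and the job is handed in when it is done.

Besides the shell and the picture viewer there is one more tool, called after "Call:" as name([rows], argument=value, ...), one row to a line, values as JSON. apply_moves: Moves the arm, as the interface text tells. Its arguments: {"type":"object","properties":{"steps":{"type":"array","items":{"type":"array","items":{"type":"number"}}}},"required":["steps"]}

```bash
ls; mkdir -p pics; python3 - <<'E'
from station import bot
import cv2,numpy as np
s=bot.read_state();print({k:np.round(v,3).tolist() for k,v in s.items()})
for n in("scene","top"):
    p,d=bot.grab_frame(n);cv2.imwrite(f"pics/{n}0.png",p);np.save(f"pics/{n}0.npy",d)
    c=bot.calibration(n);print(n,c)
E
```

```text
pics
{'clock': 0.0, 'joints': [1.432, 0.508, -0.238, 1.501, 0.126, 1.149, -0.155], 'joint_vel': [-0.002, -0.001, -0.001, 0.001, 0.0, -0.002, -0.001], 'tau': [0.0, -62.059, -2.186, -24.965, 0.013, 0.012, 0.0], 'tcp_pos': [0.151, -0.606, 0.204], 'ee_rot': [-3.14, 0.0, 0.245], 'contact_force': [-0.176, 0.809, 0.669], 'torque': [0.036, 0.07, 0.004], 'opening': 0.086}
scene {'fx': 530.6762266954195, 'fy': 530.6762266954195, 'cx': 319.4862798778163, 'cy': 246.6871520358546, 'R': array([[-0.57933423, -0.81508125, -0.00379523],
       [-0.57000786,  0.40846326, -0.7129157 ],
       [ 0.58263444, -0.41085316, -0.70123947]]), 't': array([0.30577987, 0.38892699, 1.04164689])}
top {'fx': 554.3605265619678, 'fy': 554.3605265619678, 'cx': 318.68806821022076, 'cy': 243.72385603224242, 'R': array([[ 0.07784825, -0.99696381, -0.001676  ],
       [-0.97234429, -0.07555431, -0.22099351],
       [ 0.2201959 ,  0.0188336 , -0.97527384]]), 't': array([-0.03870392,  0.53858901,  1.16196604])}
```

View pics/scene0.png

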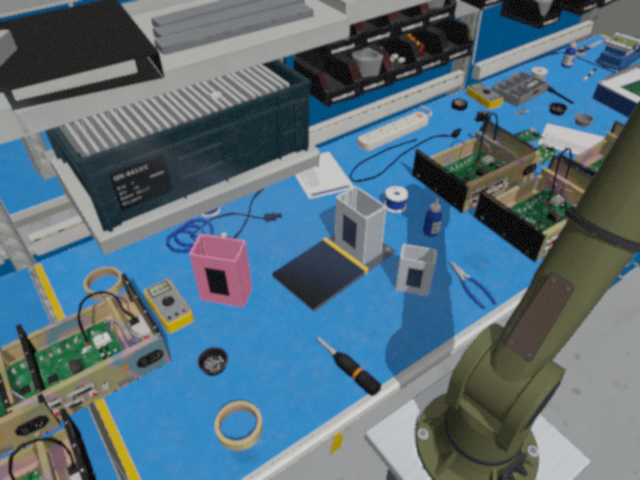

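View pics/top0.png

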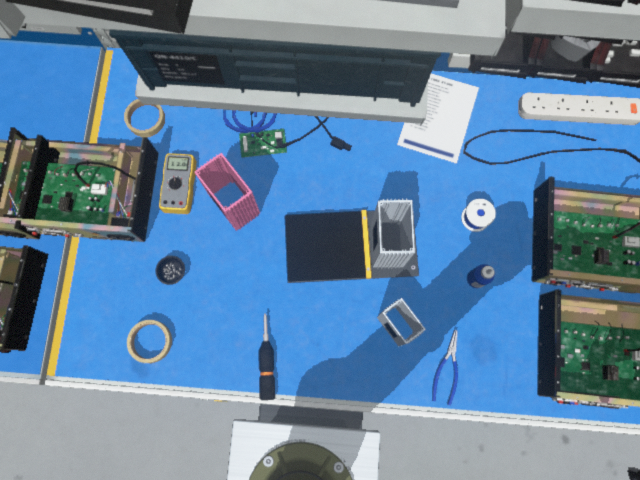

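The top view shows the target as the larger grey tube at (395,228), behind the yellow bar at (366,245), with the pad to its left (+y world). The pink tube at (228,190) and the small grey one at (402,322) are decoys. Next I measure.

```bash
cat > h.py <<'E'
import numpy as np,cv2
from station import bot
def ray(n,u,v,z):
    c=bot.calibration(n);R=c["R"];t=c["t"];o=-R.T@t
    d=R.T@np.array([(u-c["cx"])/c["fx"],(v-c["cy"])/c["fy"],1]);return o+d*(z-o[2])/d[2]
def cloud(n,d):
    c=bot.calibration(n);v,u=np.mgrid[:480,:640]
    P=np.stack([(u-c["cx"])/c["fx"]*d,(v-c["cy"])/c["fy"]*d,d],-1)
    return (P-c["t"])@c["R"]
def proj(n,X):
    c=bot.calibration(n);p=c["R"]@np.array(X)+c["t"];return c["fx"]*p[0]/p[2]+c["cx"],c["fy"]*p[1]/p[2]+c["cy"]
E
python3 - <<'E'
from h import *
p=cv2.imread("pics/top0.png");d=np.load("pics/top0.npy");W=cloud("top",d)
hsv=cv2.cvtColor(p,cv2.COLOR_BGR2HSV)
m=cv2.inRange(hsv,(20,120,100),(35,255,255));m[:, :340]=0;m[:,390:]=0;m[:195]=0;m[290:]=0
print("yellow",m.sum()//255)
q=np.argwhere(m)[:,::-1].astype(np.float32)
P=np.array([ray("top",u,v,.018) for u,v in q])[:,:2]
r=cv2.minAreaRect(P.astype(np.float32));print(r);print(cv2.boxPoints(r))
# pad black
m2=cv2.inRange(hsv,(0,0,0),(180,255,60));m2[:,:275]=0;m2[:,372:]=0;m2[:200]=0;m2[290:]=0
cs,_=cv2.findContours(m2,0,2);c=max(cs,key=cv2.contourArea)[:,0]
P=np.array([ray("top",u,v,.018) for u,v in c])[:,:2];r=cv2.minAreaRect(P.astype(np.float32));print("pad",r);print(cv2.boxPoints(r))
# enclosure top rim by depth in both
for n in("top","scene"):
    W=cloud(n,np.load(f"pics/{n}0.npy"));
    k=(W[...,2]>.155)&(W[...,2]<.18)&(W[...,0]>.3)&(W[...,0]<.75)&(W[...,1]>-.35)&(W[...,1]<.05)&(np.load(f"pics/{n}0.npy")>0)
    Q=W[k];print(n,len(Q),np.percentile(Q[:,2],[5,50,95]),Q.min(0),Q.max(0))
    r=cv2.minAreaRect(Q[:,:2].astype(np.float32));print(r);print(cv2.boxPoints(r))
x=p[180:300,330:450];cv2.imwrite("pics/crop.png",cv2.resize(x,None,fx=5,fy=5))
E
```

```text
yellow 344
((0.5594227313995361, -0.10315833240747452), (0.1574835479259491, 0.0125964330509305), 7.744051456451416)
[[ 0.48055044 -0.10752785]
 [ 0.48224774 -0.12000941]
 [ 0.63829505 -0.09878881]
 [ 0.63659775 -0.08630726]]
pad ((0.5396368503570557, -0.05542401969432831), (0.10203135013580322, 0.10517577826976776), 49.44170379638672)
[[ 0.466512   -0.05998914]
 [ 0.5464187  -0.12837668]
 [ 0.61276174 -0.0508589 ]
 [ 0.532855    0.01752864]]
top 545 [0.15735405 0.16484245 0.1685218 ] [ 0.50537733 -0.1903941   0.15515479] [ 0.62390906 -0.11156766  0.17234156]
((0.5646055340766907, -0.15134625136852264), (0.11564936488866806, 0.0707765519618988), 5.5120038986206055)
[[ 0.50364906 -0.12167592]
 [ 0.51044744 -0.1921252 ]
 [ 0.625562   -0.1810166 ]
 [ 0.6187636  -0.1105673 ]]
scene 474 [0.15627411 0.16342219 0.16795752] [ 0.50309028 -0.19138946  0.15500352] [ 0.62379167 -0.10945054  0.16972352]
((0.5627230405807495, -0.15057145059108734), (0.1163010373711586, 0.07397574186325073), 5.5528035163879395)
[[ 0.5012663  -0.11938397]
 [ 0.50842446 -0.19301258]
 [ 0.6241798  -0.18175894]
 [ 0.6170216  -0.10813032]]
```

View pics/crop.png

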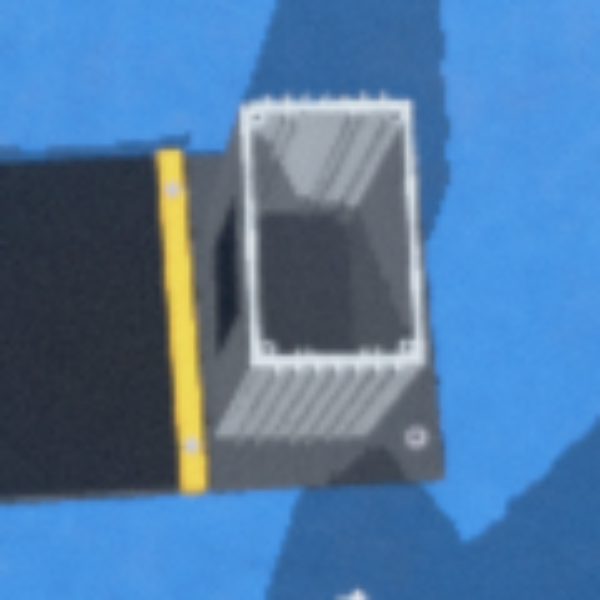

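```bash
cat >> h.py <<'E'
from scipy.spatial.transform import Rotation as Rn
S0=np.array([.5603,-.1094,0]);A=np.radians(7.74)
SX=np.array([-np.sin(A),np.cos(A),0]);SY=np.array([np.cos(A),np.sin(A),0])  # SY: along bar (tool y dir)
def pose(X,Z,phi,lat=0.0):
    p=S0+X*SX+lat*SY+np.array([0,0,Z])
    f=np.radians(phi)
    zt=np.array([0,0,-1])*np.cos(f)-SX*np.sin(f); yt=SY; xt=np.cross(yt,zt)
    return p,np.stack([xt,yt,zt],1)
def cur():
    s=bot.read_state();return np.array(s["tcp_pos"]),Rn.from_euler("xyz",s["ee_rot"]).as_matrix(),s
def rows(targets,claw,vmax=.04,wmax=7.0,start=None):
    p,R=cur()[:2] if start is None else start
    out=[]
    for (q,Q) in targets:
        w=Rn.from_matrix(R.T@Q).as_rotvec(degrees=True);dist=np.linalg.norm(q-p)
        n=max(1,int(np.ceil(max(dist/vmax,np.linalg.norm(w)/wmax))))
        for i in range(n):
            k=1/(n-i);d=R.T@(q-p)*k
            w=Rn.from_matrix(R.T@Q).as_rotvec(degrees=True)*k
            r=[*np.round(d,4),*np.round(w,1),claw];out.append([float(a) for a in r])
            p=p+R@np.array(r[:3]);R=R@Rn.from_rotvec(r[3:6],degrees=True).as_matrix()
    for i in range(0,len(out),5):print(out[i:i+5])
    return out
def stat():
    p,R,s=cur();d=p-S0;z=R[:,2]
    print("t",round(s["clock"],2),"X,lat,Z",np.round([d@SX,d@SY,p[2]],4),"phi",round(np.degrees(np.arctan2(-z@SX,-z[2])),1),"latTilt",round(np.degrees(np.arcsin(z@SY)),1),"yaw",np.round(np.degrees(np.arctan2(R[:,1]@SX,R[:,1]@SY)),1),"F",np.round([np.dot(s["contact_force"],SX),np.dot(s["contact_force"],SY),s["contact_force"][2]],1),"q",np.round(s["joints"],2),"op",round(s["opening"],4))
E
python3 - <<'E'
from h import *
p=cv2.imread("pics/top0.png");d=np.load("pics/top0.npy");W=cloud("top",d)
def loc(mask,name):
    Q=W[(mask>0)&(d>0)];D=Q-S0
    print(name,len(Q),"world",np.percentile(Q,[3,97],axis=0).round(3).tolist(),"stop X",np.percentile(D@SX,[2,98]).round(3),"lat",np.percentile(D@SY,[2,98]).round(3))
hsv=cv2.cvtColor(p,cv2.COLOR_BGR2HSV)
m=cv2.inRange(hsv,(150,60,80),(180,255,255));m[:150]=0;m[240:]=0;m[:,:190]=0;m[:,265:]=0;loc(m,"pink")
for n,(a,b,c,e) in dict(small=(378,296,426,348),bottle=(465,260,498,288),reel=(460,198,497,232),meter=(160,152,194,214),dish=(155,254,186,284)).items():
    m=np.zeros((480,640));m[b:e,a:c]=1;m*=(W[...,2]>.015);loc(m,n)
stat()
p0=np.array([.16,-.6,.33]);R0=cur()[1]
rows([(p0,R0),pose(0.05,.36,0)],-0.4)
E
```

```text
pink 1942 world [[0.574, 0.153, 0.012], [0.688, 0.262, 0.162]] stop X [0.251 0.356] lat [0.053 0.172]
small 830 world [[0.34, -0.219, 0.019], [0.42, -0.142, 0.118]] stop X [-0.084 -0.008] lat [-0.231 -0.147]
bottle 460 world [[0.479, -0.371, 0.022], [0.518, -0.337, 0.104]] stop X [-0.252 -0.217] lat [-0.114 -0.075]
reel 688 world [[0.616, -0.383, 0.021], [0.672, -0.326, 0.05]] stop X [-0.283 -0.225] lat [0.021 0.079]
meter 1733 world [[0.603, 0.313, 0.021], [0.733, 0.377, 0.04]] stop X [0.4  0.47] lat [0.102 0.235]
dish 259 world [[0.433, 0.302, 0.015], [0.494, 0.364, 0.028]] stop X [0.42  0.483] lat [-0.067 -0.005]
t 0.1 X,lat,Z [-0.4369 -0.4722  0.204 ] phi -0.1 latTilt -0.0 yaw -83.7 F [-0.5 -0.4 -0.5] q [ 1.43  0.51 -0.24  1.5   0.13  1.15 -0.15] op 0.0852
[[0.0025, -0.001, -0.0315, 0.0, 0.0, 0.0, -0.4], [0.0025, -0.0009, -0.0315, 0.0, 0.0, 0.0, -0.4], [0.0024, -0.001, -0.0315, 0.0, 0.0, 0.0, -0.4], [0.0025, -0.0009, -0.0315, 0.0, 0.0, 0.0, -0.4], [0.0302, -0.0252, -0.0017, -0.0, -0.0, -4.9, -0.4]]
[[0.0322, -0.0226, -0.0017, -0.0, -0.0, -4.9, -0.4], [0.034, -0.0197, -0.0017, -0.0, -0.0, -4.9, -0.4], [0.0356, -0.0167, -0.0017, -0.0, -0.0, -4.9, -0.4], [0.0369, -0.0136, -0.0017, -0.0, -0.0, -4.9, -0.4], [0.0379, -0.0104, -0.0017, -0.0, -0.0, -4.9, -0.4]]
[[0.0387, -0.0072, -0.0017, -0.0, -0.0, -4.9, -0.4], [0.0391, -0.0038, -0.0017, -0.0, -0.0, -4.9, -0.4], [0.0393, -0.0005, -0.0017, -0.0, -0.0, -4.9, -0.4], [0.0392, 0.0029, -0.0018, -0.0, -0.0, -5.0, -0.4], [0.0388, 0.0063, -0.0017, -0.0, -0.0, -4.9, -0.4]]
[[0.0381, 0.0096, -0.0018, -0.0, -0.0, -5.0, -0.4], [0.0372, 0.0128, -0.0017, -0.0, -0.0, -4.9, -0.4], [0.0359, 0.016, -0.0018, -0.0, -0.0, -5.0, -0.4], [0.0344, 0.019, -0.0017, -0.0, -0.0, -4.9, -0.4], [0.0327, 0.0219, -0.0018, -0.0, -0.0, -5.0, -0.4]]
[[0.0306, 0.0247, -0.0017, -0.0, -0.1, -4.9, -0.4]]
```

Call:
apply_moves([
  [0.0025,-0.001,-0.032,0,0,0,-0.4],
  [0.0025,-0.001,-0.032,0,0,0,-0.4],
  [0.0025,-0.001,-0.032,0,0,0,-0.4],
  [0.0025,-0.001,-0.032,0,0,0,-0.4],
  [0.03,-0.025,-0.002,0,0,-5,-0.4],
])

```text
clock: 0.52
tcp_pos: [0.1763, -0.5703, 0.3327]
ee_rot: [-3.127, 0.003, 0.321]
contact_force: [0.2, -0.3, 0.0]
opening: 0.0265
```

Call:
apply_moves([
  [0.032,-0.023,-0.002,0,0,-5,-0.4],
  [0.034,-0.02,-0.002,0,0,-5,-0.4],
  [0.036,-0.017,-0.002,0,0,-5,-0.4],
  [0.037,-0.014,-0.002,0,0,-5,-0.4],
  [0.038,-0.01,-0.002,0,0,-5,-0.4],
])

```text
clock: 0.93
tcp_pos: [0.2941, -0.4059, 0.3443]
ee_rot: [-3.129, -0.002, 0.771]
contact_force: [-0.4, -0.7, -0.5]
opening: 0.0256
```

Call:
apply_moves([
  [0.039,-0.007,-0.002,0,0,-5,-0.4],
  [0.039,-0.004,-0.002,0,0,-5,-0.4],
  [0.039,-0.001,-0.002,0,0,-5,-0.4],
  [0.039,0.003,-0.002,0,0,-5,-0.4],
  [0.039,0.006,-0.002,0,0,-5,-0.4],
])

```text
clock: 1.35
tcp_pos: [0.4078, -0.2346, 0.3549]
ee_rot: [-3.129, -0.006, 1.229]
contact_force: [1.3, -0.8, 0.9]
opening: 0.0259
```

Call:
apply_moves([
  [0.038,0.01,-0.002,0,0,-5,-0.4],
  [0.037,0.013,-0.002,0,0,-5,-0.4],
  [0.036,0.016,-0.002,0,0,-5,-0.4],
  [0.034,0.019,-0.002,0,0,-5,-0.4],
  [0.033,0.022,-0.002,0,0,-5,-0.4],
])

```text
clock: 1.77
tcp_pos: [0.518, -0.0619, 0.3655]
ee_rot: [-3.132, -0.009, 1.685]
contact_force: [0.8, -1.2, 0.4]
opening: 0.0253
```

```bash
python3 - <<'E'
from h import *
stat();rows([pose(.11,.25,0),pose(.11,.2,57)],-.4)
E
```

```text
t 1.77 X,lat,Z [ 0.0528 -0.0355  0.3655] phi -0.5 latTilt -0.5 yaw -1.2 F [-1.3  0.6  0.4] q [ 0.63  0.32 -0.8   1.44  0.22  1.48 -0.06] op 0.0253
[[0.0142, 0.0089, 0.0289, -0.1, -0.1, -0.3, -0.4], [0.0142, 0.0089, 0.0289, -0.2, -0.1, -0.3, -0.4], [0.0142, 0.0088, 0.029, -0.1, -0.2, -0.3, -0.4], [0.0143, 0.0089, 0.0289, -0.2, -0.1, -0.3, -0.4], [-0.0, -0.0, 0.0056, 0.0, -6.3, -0.0, -0.4]]
[[0.0006, -0.0, 0.0055, 0.0, -6.3, -0.0, -0.4], [0.0012, -0.0, 0.0054, 0.0, -6.3, -0.0, -0.4], [0.0018, -0.0, 0.0053, 0.0, -6.4, -0.0, -0.4], [0.0024, -0.0, 0.005, 0.0, -6.3, -0.0, -0.4], [0.0029, -0.0, 0.0047, 0.0, -6.4, -0.0, -0.4]]
[[0.0034, -0.0, 0.0044, 0.0, -6.3, -0.0, -0.4], [0.0039, -0.0, 0.004, 0.0, -6.4, -0.0, -0.4], [0.0043, -0.0001, 0.0035, 0.0, -6.3, -0.0, -0.4]]
```

Call:
apply_moves([
  [0.014,0.009,0.029,-0.1,-0.1,-0.3,-0.4],
  [0.014,0.009,0.029,-0.2,-0.1,-0.3,-0.4],
  [0.014,0.009,0.029,-0.1,-0.2,-0.3,-0.4],
  [0.014,0.009,0.029,-0.2,-0.1,-0.3,-0.4],
  [0,0,0.0055,0,-6.4,0,-0.4],
])

```text
clock: 2.18
tcp_pos: [0.5523, 0.0078, 0.2402]
ee_rot: [3.134, 0.107, 1.716]
contact_force: [-0.2, -1.2, -0.8]
opening: 0.0258
```

Call:
apply_moves([
  [0,0,0.0055,0,-6.4,0,-0.4],
  [0.001,0,0.0055,0,-6.4,0,-0.4],
  [0.002,0,0.005,0,-6.4,0,-0.4],
  [0.0025,0,0.005,0,-6.4,0,-0.4],
  [0.003,0,0.005,0,-6.4,0,-0.4],
])

```text
clock: 2.6
tcp_pos: [0.555, 0.006, 0.2122]
ee_rot: [3.119, 0.691, 1.701]
contact_force: [-0.2, 0.3, -1.4]
opening: 0.0256
```

Call:
apply_moves([
  [0.0035,0,0.0045,0,-6.4,0,-0.4],
  [0.004,0,0.004,0,-6.4,0,-0.4],
  [0.004,0,0.0035,0,-6.4,0,-0.4],
  [0.004,0,0.0035,0,-6.4,0,-0.4],
])

```text
clock: 2.93
tcp_pos: [0.5576, 0.0096, 0.1919]
ee_rot: [3.072, 1.157, 1.661]
contact_force: [1.2, 0.4, 0.2]
opening: 0.0256
```

```bash
python3 - <<'E'
from h import *
stat()
for n in("top","scene"):
    p,d=bot.grab_frame(n);cv2.imwrite(f"pics/{n}1.png",p);np.save(f"pics/{n}1.npy",d)
E
```

```text
t 2.93 X,lat,Z [0.1183 0.0133 0.1919] phi 66.4 latTilt 1.7 yaw 1.1 F [0.3 1.2 0.2] q [-0.42  0.79 -0.4   1.78  1.06  1.71 -1.21] op 0.0256
```

View pics/scene1.png

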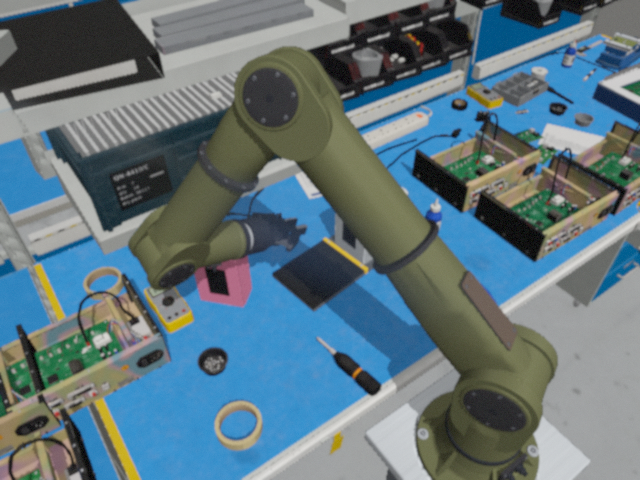

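View pics/top1.png

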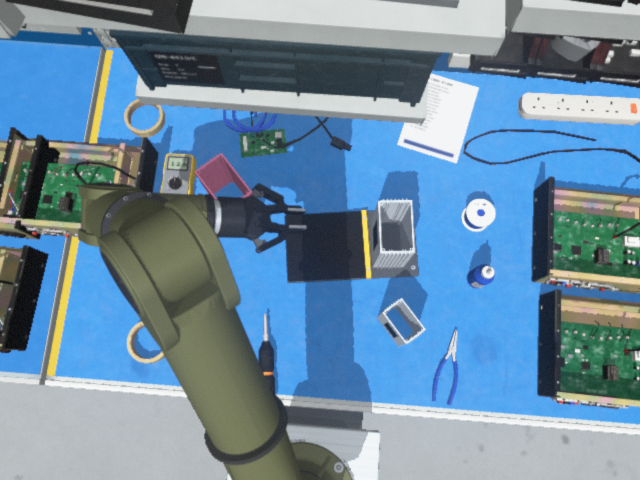

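```bash
python3 - <<'E'
from h import *
p=cv2.imread("pics/top1.png");cv2.imwrite("pics/crop1.png",cv2.resize(p[170:270,200:320],None,fx=6,fy=6,interpolation=2))
p,R,s=cur()
for a in(0,.019,.073): 
  for y in(-.0425,.0425): print(a,y,np.round(proj("top",p-R[:,2]*a+R[:,1]*y),0))
E
```

```text
0 -0.0425 [317. 243.]
0 0.0425 [314. 201.]
0.019 -0.0425 [308. 242.]
0.019 0.0425 [305. 201.]
0.073 -0.0425 [282. 242.]
0.073 0.0425 [280. 200.]
```

View pics/crop1.png

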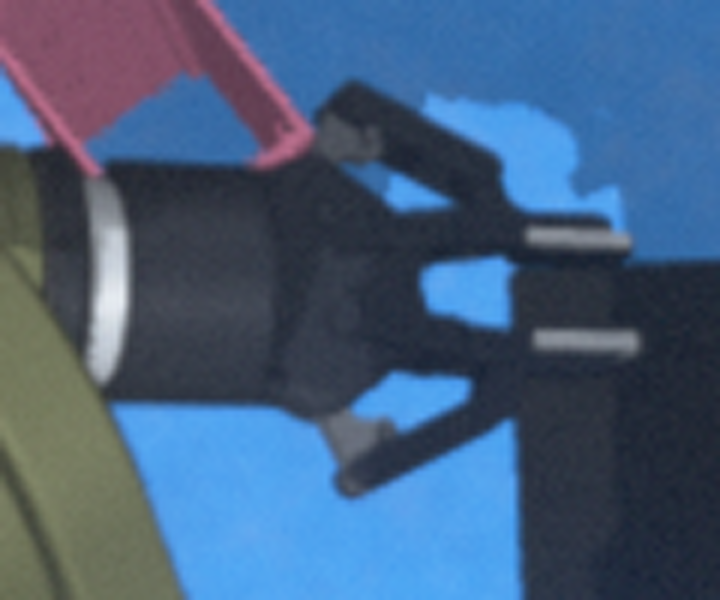

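```bash
python3 - <<'E'
from h import *
p,R,s=cur();stat()
for n in("top","scene"):
    W=cloud(n,np.load(f"pics/{n}1.npy"));L=((W-p)@R).reshape(-1,3)
    k=(abs(L[:,0])<.03)&(abs(L[:,1])<.08)&(L[:,2]>-.13)&(L[:,2]<.03)&(W.reshape(-1,3)[:,2]>.05);L=L[k]
    print(n,len(L))
    for a in np.arange(-.13,.03,.01):
        q=L[(L[:,2]>=a)&(L[:,2]<a+.01)]
        if len(q)>3:print(round(a,3),len(q),q[:,:2].min(0).round(3),q[:,:2].max(0).round(3))
E
```

```text
t 3.03 X,lat,Z [0.1195 0.0118 0.1854] phi 66.3 latTilt 1.5 yaw 1.3 F [ 0.4 -0.3  0.2] q [-0.42  0.8  -0.4   1.78  1.06  1.7  -1.21] op 0.0256
top 1729
-0.13 355 [-0.029 -0.063] [0.006 0.068]
-0.12 274 [-0.029 -0.062] [0.003 0.066]
-0.11 217 [-0.028 -0.056] [0.005 0.062]
-0.1 193 [-0.026 -0.053] [0.011 0.056]
-0.09 205 [-0.023 -0.048] [0.006 0.052]
-0.08 152 [-0.023 -0.043] [0.004 0.048]
-0.07 84 [-0.021 -0.027] [0.001 0.034]
-0.06 84 [-0.022 -0.024] [0.    0.029]
-0.05 88 [-0.022 -0.024] [0.001 0.029]
-0.04 71 [-0.021 -0.023] [0.004 0.028]
-0.03 6 [-0.01  -0.017] [0.007 0.017]
scene 868
-0.13 180 [-0.019 -0.067] [0.015 0.063]
-0.12 107 [-0.017 -0.065] [0.014 0.061]
-0.11 98 [-0.017 -0.061] [0.009 0.054]
-0.1 115 [-0.017 -0.056] [0.014 0.053]
-0.09 79 [-0.013 -0.051] [0.012 0.05 ]
-0.08 92 [-0.013 -0.046] [0.011 0.047]
-0.07 37 [-0.011 -0.027] [0.004 0.019]
-0.06 47 [-0.012 -0.027] [0.008 0.022]
-0.05 55 [-0.012 -0.029] [0.01  0.026]
-0.04 47 [-0.012 -0.027] [0.011 0.02 ]
-0.03 11 [-0.007 -0.018] [0.013 0.016]
```

```bash
cat >> h.py <<'E'
def pose2(X,Z,phi,lat=0.0):
    p,R=pose(X,Z,phi,lat); return p,np.stack([R[:,1],-R[:,0],R[:,2]],1)
E
python3 - <<'E'
from h import *
rows([pose2(0.03,.30,0,-.002),pose2(-.042,.24,0,-.002)],-.6)
E
```

```text
[[-0.0088, -0.0009, 0.0022, 3.3, 3.2, 5.0, -0.6], [-0.009, 0.0, 0.0017, 3.3, 3.2, 5.0, -0.6], [-0.009, 0.0009, 0.0012, 3.3, 3.1, 5.0, -0.6], [-0.0089, 0.0017, 0.0007, 3.3, 3.1, 5.0, -0.6], [-0.0088, 0.0025, 0.0001, 3.3, 3.2, 5.0, -0.6]]
[[-0.0085, 0.0032, -0.0006, 3.3, 3.1, 5.0, -0.6], [-0.0082, 0.0039, -0.0013, 3.3, 3.2, 5.0, -0.6], [-0.0077, 0.0045, -0.0019, 3.3, 3.1, 5.0, -0.6], [-0.0071, 0.005, -0.0026, 3.3, 3.1, 4.9, -0.6], [-0.0065, 0.0055, -0.0033, 3.3, 3.2, 5.0, -0.6]]
[[-0.0059, 0.0058, -0.004, 3.3, 3.1, 4.9, -0.6], [-0.0051, 0.006, -0.0046, 3.3, 3.2, 5.0, -0.6], [-0.0043, 0.0061, -0.0052, 3.3, 3.1, 4.9, -0.6], [-0.0035, 0.0062, -0.0058, 3.3, 3.2, 5.0, -0.6], [-0.0026, 0.0061, -0.0063, 3.3, 3.1, 4.9, -0.6]]
[[-0.0017, 0.0059, -0.0067, 3.3, 3.2, 5.0, -0.6], [0.0, 0.024, 0.02, -0.0, -0.0, -0.0, -0.6], [0.0, 0.024, 0.02, -0.0, -0.0, -0.0, -0.6], [0.0, 0.024, 0.02, -0.0, -0.0, -0.0, -0.6]]
```

Call:
apply_moves([
  [-0.009,-0.001,0.002,3.3,3.2,5,-0.6],
  [-0.009,0,0.0015,3.3,3.2,5,-0.6],
  [-0.009,0.001,0.001,3.3,3.1,5,-0.6],
  [-0.009,0.0015,0.0005,3.3,3.1,5,-0.6],
  [-0.009,0.0025,0,3.3,3.2,5,-0.6],
])

```text
clock: 3.45
tcp_pos: [0.5545, -0.013, 0.2196]
ee_rot: [2.848, 0.77, 1.033]
contact_force: [0.2, 0.3, 1.0]
opening: 0.0171
```

Call:
apply_moves([
  [-0.0085,0.003,-0.0005,3.3,3.1,5,-0.6],
  [-0.008,0.004,-0.0015,3.3,3.2,5,-0.6],
  [-0.0075,0.0045,-0.002,3.3,3.1,5,-0.6],
  [-0.007,0.005,-0.0025,3.3,3.1,5,-0.6],
  [-0.0065,0.0055,-0.0035,3.3,3.2,5,-0.6],
])

```text
clock: 3.87
tcp_pos: [0.5579, -0.0465, 0.2692]
ee_rot: [2.911, 0.345, 0.607]
contact_force: [0.3, -0.5, 0.6]
opening: 0.017
```

Call:
apply_moves([
  [-0.006,0.006,-0.004,3.3,3.1,5,-0.6],
  [-0.005,0.006,-0.0045,3.3,3.2,5,-0.6],
  [-0.0045,0.006,-0.005,3.3,3.1,5,-0.6],
  [-0.0035,0.006,-0.006,3.3,3.2,5,-0.6],
  [-0.0025,0.006,-0.0065,3.3,3.1,5,-0.6],
])

```text
clock: 4.28
tcp_pos: [0.5589, -0.0845, 0.323]
ee_rot: [3.132, -0.029, 0.189]
contact_force: [0.2, 0.5, -0.4]
opening: 0.0172
```

```bash
python3 - <<'E'
from h import *
stat()
rows([pose2(-.042,.25,0,-.002)],-.6)
E
```

```text
t 4.28 X,lat,Z [0.0249 0.002  0.323 ] phi 0.5 latTilt 1.7 yaw -86.9 F [ 0.4  0.3 -0.4] q [ 0.35  0.33 -0.36  1.47  0.12  1.33 -1.4 ] op 0.0172
[[-0.0032, 0.0219, 0.0245, 0.2, -0.6, 1.0, -0.6], [-0.0026, 0.0221, 0.0244, 0.2, -0.5, 1.0, -0.6], [-0.002, 0.0222, 0.0243, 0.1, -0.6, 1.1, -0.6]]
```

```bash
cat >> h.py <<'E'
def pose3(X,Z,phi,lat=0.0):
    p,R=pose(X,Z,phi,lat); return p,np.stack([-R[:,1],R[:,0],R[:,2]],1)
E
python3 - <<'E'
from h import *
a=pose(-.02,.3,0,-.002)
rows([a,pose3(-.042,.25,0,-.002)],-.6)
E
```

```text
[[-0.0005, 0.0034, 0.0018, 0.1, -0.1, -6.7, -0.6], [-0.0009, 0.0033, 0.0018, 0.1, -0.1, -6.7, -0.6], [-0.0013, 0.0032, 0.0018, 0.1, -0.1, -6.7, -0.6], [-0.0017, 0.003, 0.0018, 0.1, -0.1, -6.7, -0.6], [-0.002, 0.0028, 0.0018, 0.1, -0.1, -6.7, -0.6]]
[[-0.0023, 0.0026, 0.0018, 0.1, -0.0, -6.7, -0.6], [-0.0026, 0.0023, 0.0017, 0.1, -0.0, -6.7, -0.6], [-0.0029, 0.002, 0.0018, 0.2, -0.1, -6.7, -0.6], [-0.0031, 0.0016, 0.0017, 0.1, -0.0, -6.7, -0.6], [-0.0032, 0.0012, 0.0018, 0.2, -0.1, -6.7, -0.6]]
[[-0.0034, 0.0009, 0.0017, 0.1, -0.0, -6.6, -0.6], [-0.0034, 0.0005, 0.0018, 0.2, -0.1, -6.7, -0.6], [-0.0035, 0.0, 0.0017, 0.1, -0.0, -6.6, -0.6], [-0.0017, 0.0, 0.0038, 0.0, -0.0, -6.9, -0.6], [-0.0017, -0.0002, 0.0039, 0.0, -0.0, -6.9, -0.6]]
[[-0.0016, -0.0004, 0.0038, 0.0, -0.0, -6.9, -0.6], [-0.0016, -0.0006, 0.0039, 0.0, -0.0, -6.9, -0.6], [-0.0015, -0.0008, 0.0038, 0.0, -0.0, -6.9, -0.6], [-0.0014, -0.001, 0.0039, 0.0, -0.0, -6.9, -0.6], [-0.0013, -0.0011, 0.0038, 0.0, -0.0, -6.9, -0.6]]
[[-0.0011, -0.0013, 0.0039, 0.0, -0.0, -7.0, -0.6], [-0.001, -0.0014, 0.0038, 0.0, -0.0, -6.9, -0.6], [-0.0008, -0.0015, 0.0039, 0.0, -0.0, -7.0, -0.6], [-0.0006, -0.0016, 0.0038, 0.0, -0.0, -6.9, -0.6], [-0.0004, -0.0016, 0.0039, 0.0, -0.0, -7.0, -0.6]]
[[-0.0002, -0.0016, 0.0038, 0.0, 0.0, -6.9, -0.6]]
```

Pure spins, then a correction.

Call:
apply_moves([
  [0,0,0,0,0,-7,-0.6],
  [0,0,0,0,0,-7,-0.6],
  [0,0,0,0,0,-7,-0.6],
  [0,0,0,0,0,-7,-0.6],
  [0,0,0,0,0,-7,-0.6],
])

```text
clock: 4.7
tcp_pos: [0.5574, -0.1005, 0.3433]
ee_rot: [3.079, -0.044, 0.795]
contact_force: [-0.1, -0.0, 0.4]
opening: 0.0173
```

Call:
apply_moves([
  [0,0,0,0,0,-7,-0.6],
  [0,0,0,0,0,-7,-0.6],
  [0,0,0,0,0,-7,-0.6],
  [0,0,0,0,0,-7,-0.6],
  [0,0,0,0,0,-7,-0.6],
])

```text
clock: 5.12
tcp_pos: [0.5561, -0.1063, 0.3594]
ee_rot: [3.03, 0.005, 1.418]
contact_force: [0.0, -0.1, -0.2]
opening: 0.0169
```

Call:
apply_moves([
  [0,0,0,0,0,-7,-0.6],
  [0,0,0,0,0,-7,-0.6],
  [0,0,0,0,0,-7,-0.6],
  [0,0,0,0,0,-7,-0.6],
  [0,0,0,0,0,-7,-0.6],
])

```text
clock: 5.53
tcp_pos: [0.5546, -0.111, 0.3749]
ee_rot: [3.031, 0.094, 2.037]
contact_force: [0.2, 0.2, 0.3]
opening: 0.0172
```

Call:
apply_moves([
  [0,0,0,0,0,-7,-0.6],
  [0,0,0,0,0,-7,-0.6],
  [0,0,0,0,0,-7,-0.6],
  [0,0,0,0,0,-7,-0.6],
  [0,0,0,0,0,-7,-0.6],
])

```text
clock: 5.95
tcp_pos: [0.5527, -0.1149, 0.3898]
ee_rot: [3.106, 0.173, 2.662]
contact_force: [0.1, -0.7, -0.1]
opening: 0.0171
```

Call:
apply_moves([
  [0,0,0,0,0,-7,-0.6],
  [0,0,0,0,0,-7,-0.6],
  [0,0,0,0,0,-7,-0.6],
  [0,0,0,0,0,-7,-0.6],
  [0,0,0,0,0,-7,-0.6],
])

```text
clock: 6.37
tcp_pos: [0.5506, -0.1181, 0.404]
ee_rot: [-3.047, 0.185, -2.985]
contact_force: [-0.5, 0.6, -0.3]
opening: 0.017
```

```bash
python3 - <<'E'
from h import *
stat()
rows([pose3(-.042,.24,0,-.002)],-.6)
E
```

```text
t 6.37 X,lat,Z [-0.0074 -0.0108  0.404 ] phi 5.3 latTilt 10.7 yaw 90.2 F [ 0.6 -0.5 -0.3] q [ 0.88  0.27 -1.01  1.47  0.32  1.34  1.58] op 0.017
[[0.0045, -0.0039, 0.033, -1.1, 2.1, 0.1, -0.6], [0.0032, -0.0045, 0.0331, -1.0, 2.1, 0.2, -0.6], [0.002, -0.0051, 0.0331, -1.1, 2.1, 0.1, -0.6], [0.0008, -0.0057, 0.0331, -1.0, 2.2, 0.2, -0.6], [-0.0006, -0.0063, 0.033, -1.1, 2.1, 0.1, -0.6]]
```

Call:
apply_moves([
  [0.0045,-0.004,0.033,-1.1,2.1,0.1,-0.6],
  [0.003,-0.0045,0.033,-1,2.1,0.2,-0.6],
  [0.002,-0.005,0.033,-1.1,2.1,0.1,-0.6],
  [0.001,-0.006,0.033,-1,2.1,0.2,-0.6],
])

```text
clock: 6.7
tcp_pos: [0.5656, -0.1472, 0.2906]
ee_rot: [-3.099, 0.07, -2.993]
contact_force: [-0.2, -0.9, -0.3]
opening: 0.017
```

```bash
python3 - <<'E'
from h import *
stat()
rows([pose3(-.042,.23,0,-.002)],-.6,.02)
E
```

```text
t 6.7 X,lat,Z [-3.820e-02  2.000e-04  2.906e-01] phi 2.4 latTilt 4.0 yaw 90.6 F [-0.9 -0.3 -0.3] q [ 0.81  0.44 -0.95  1.54  0.41  1.28  1.53] op 0.017
[[0.0016, -0.0003, 0.0151, -0.6, 1.0, 0.2, -0.6], [0.0014, -0.0005, 0.0151, -0.6, 1.0, 0.2, -0.6], [0.0011, -0.0006, 0.0152, -0.6, 1.0, 0.1, -0.6], [0.0008, -0.0008, 0.0151, -0.6, 1.0, 0.2, -0.6]]
```

Call:
apply_moves([
  [0.0016,-0.0005,0.015,-0.6,1,0.2,-0.6],
  [0.0014,-0.0005,0.015,-0.6,1,0.2,-0.6],
  [0.001,-0.0005,0.015,-0.6,1,0.2,-0.6],
  [0.001,-0.001,0.006,-0.6,1,0.2,-0.6],
  [0,0,0,0,0,0,-0.6],
])

```text
clock: 7.12
tcp_pos: [0.5618, -0.1572, 0.2393]
ee_rot: [-3.14, 0.002, -3.016]
contact_force: [-0.7, -0.8, -0.2]
opening: 0.017
```

```bash
python3 - <<'E'
from h import *
for n in("top","scene"):
    p,d=bot.grab_frame(n);cv2.imwrite(f"pics/{n}2.png",p);np.save(f"pics/{n}2.npy",d)
    p,R,s=cur()
    W=cloud(n,d);L=((W-p)@R).reshape(-1,3)
    k=(abs(L[:,0])<.03)&(abs(L[:,1])<.06)&(L[:,2]>-.13)&(L[:,2]<.03);L=L[k]
    for a in np.arange(-.09,.03,.01):
        q=L[(L[:,2]>=a)&(L[:,2]<a+.01)]
        if len(q)>3:print(round(a,3),len(q),q[:,:2].min(0).round(3),q[:,:2].max(0).round(3))
stat()
a=cv2.imread("pics/top2.png")[150:290,330:470];b=cv2.imread("pics/scene2.png")[130:270,300:440]
cv2.imwrite("pics/c2.png",cv2.resize(np.hstack([a,b]),None,fx=2.8,fy=2.8))
E
```

```text
-0.09 58 [-0.008 -0.035] [0.012 0.046]
-0.08 43 [-0.003 -0.035] [0.013 0.041]
-0.07 10 [ 0.006 -0.018] [0.012 0.022]
-0.06 13 [ 0.006 -0.016] [0.011 0.02 ]
-0.05 23 [ 0.001 -0.015] [0.01  0.021]
-0.04 29 [ 0.001 -0.022] [0.011 0.02 ]
-0.09 90 [-0.01  -0.049] [0.016 0.048]
-0.08 110 [-0.009 -0.041] [0.015 0.043]
-0.07 44 [-0.007 -0.032] [0.013 0.024]
-0.06 59 [-0.007 -0.021] [0.013 0.024]
-0.05 60 [-0.007 -0.023] [0.014 0.024]
-0.04 52 [-0.007 -0.023] [0.013 0.024]
-0.03 14 [-0.005 -0.016] [0.011 0.016]
t 7.22 X,lat,Z [-0.0466 -0.0042  0.2405] phi 0.2 latTilt 0.2 yaw 89.5 F [-0.3 -0.4 -0.3] q [ 0.78  0.52 -0.92  1.55  0.43  1.27  1.5 ] op 0.0171
```

View pics/c2.png

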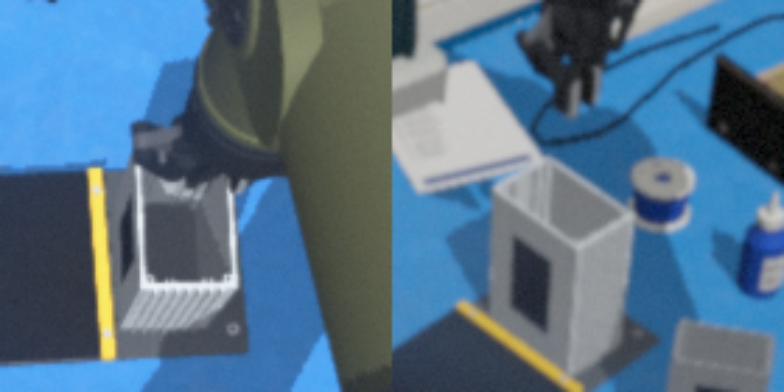

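Call:
apply_moves([
  [-0.001,0.002,0.025,0,0,0.2,-0.6],
  [-0.001,0.002,0.025,0,0,0.2,-0.6],
  [0,0.001,0.01,0,0,0,-0.6],
  [0,0,0.005,0,0,0,-0.6],
  [0,0,0,0,0,0,-0.6],
])

```text
clock: 7.63
tcp_pos: [0.5683, -0.1487, 0.1811]
ee_rot: [-3.135, 0.018, -3.019]
contact_force: [-0.9, -1.2, 0.3]
opening: 0.017
```

```bash
python3 - <<'E'
from h import *
stat()
E
```

```text
t 7.63 X,lat,Z [-0.0401  0.0027  0.1811] phi 0.4 latTilt 1.0 yaw 89.3 F [-1.1 -1.1  0.3] q [ 0.75  0.57 -0.89  1.65  0.49  1.13  1.44] op 0.017
```

Call:
apply_moves([
  [0.002,-0.001,0.012,-0.2,0.5,0.3,-0.6],
  [0.001,0,0.012,0,0.4,0.2,-0.6],
  [0,0,0,0,0,0,-0.6],
  [0,0,0,0,0,0,-0.6],
])

```text
clock: 7.97
tcp_pos: [0.5674, -0.1504, 0.1582]
ee_rot: [-3.137, 0.005, -3.028]
contact_force: [0.1, 1.0, 0.3]
opening: 0.0173
```

```bash
python3 - <<'E'
from h import *
stat()
p,d=bot.grab_frame("scene");cv2.imwrite("pics/scene3.png",p)
cv2.imwrite("pics/c3.png",cv2.resize(p[130:280,290:440],None,fx=4,fy=4))
stat()
E
```

```text
t 7.97 X,lat,Z [-0.0416  0.0015  0.1582] phi 0.3 latTilt 0.3 yaw 88.7 F [1.  0.2 0.3] q [ 0.74  0.6  -0.87  1.67  0.5   1.1   1.41] op 0.0173
t 8.02 X,lat,Z [-0.0415  0.0014  0.1581] phi 0.3 latTilt 0.3 yaw 88.7 F [ 0.5 -0.2 -0.2] q [ 0.74  0.6  -0.87  1.67  0.5   1.1   1.41] op 0.0173
```

View pics/c3.png

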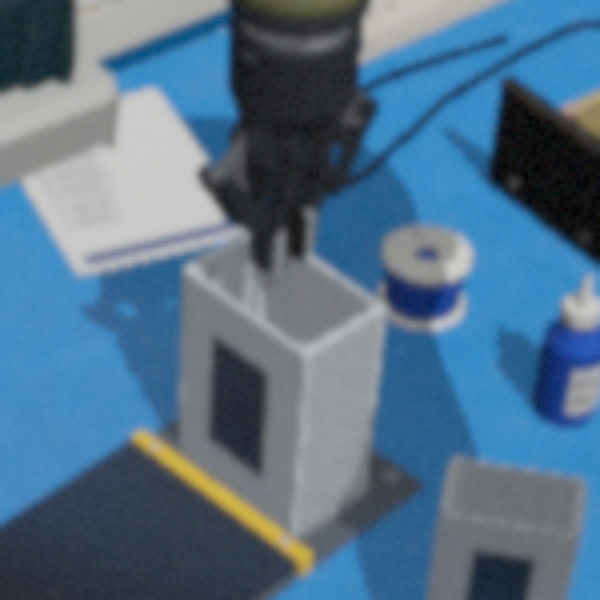

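```bash
python3 - <<'E'
from h import *
p,R,s=cur()
f=lambda X:((np.array(proj("scene",X))-[290,130])*4).round(0)
print("tip28",f(p-R[:,2]*.028),"tcp",f(p),"mouth",f([.5637,-.151,.166]),"rim corners",[f([x,y,.166]) for x,y in [(.5025,-.1205),(.5094,-.1925),(.625,-.1814),(.618,-.1094)]])
E
```

```text
tip28 [279. 258.] tcp [277. 293.] mouth [282. 285.] rim corners [array([306., 358.]), array([390., 306.]), array([259., 218.]), array([176., 265.])]
```

Call:
apply_moves([
  [0.001,0,0.012,0,0.2,0.4,-0.6],
  [0.001,0,0.012,0,0.1,0.4,-0.6],
  [0,0,0.012,0,0,0,-0.6],
  [0,0,0.006,0,0,0,-0.6],
  [0,0,0,0,0,0,-0.6],
])

```text
clock: 8.43
tcp_pos: [0.5655, -0.151, 0.1126]
ee_rot: [-3.136, 0.0, -3.045]
contact_force: [-0.2, 0.1, -0.9]
opening: 0.0173
```

```bash
python3 - <<'E'
from h import *
stat()
p,d=bot.grab_frame("scene");cv2.imwrite("pics/scene4.png",p)
cv2.imwrite("pics/c4.png",cv2.resize(p[130:280,290:440],None,fx=4,fy=4))
stat()
E
```

```text
t 8.43 X,lat,Z [-0.0419 -0.0005  0.1126] phi 0.3 latTilt -0.0 yaw 87.8 F [ 0.1 -0.2 -0.9] q [ 0.72  0.64 -0.83  1.73  0.55  1.02  1.35] op 0.0173
t 8.48 X,lat,Z [-0.0419 -0.0004  0.1131] phi 0.3 latTilt 0.0 yaw 87.8 F [-0.4 -0.2 -1.3] q [ 0.72  0.64 -0.83  1.73  0.55  1.02  1.35] op 0.0171
```

View pics/c4.png

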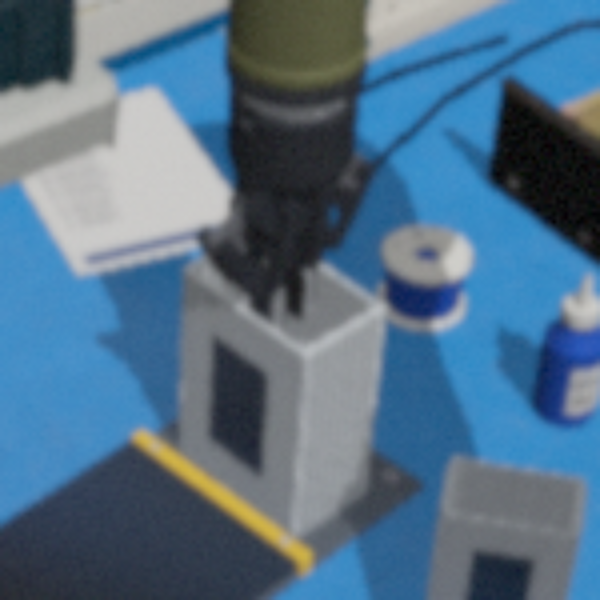

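```bash
cat >> h.py <<'E'
def tip(th,P=(-.0067,.006),r=(-.032,.106),dphi=0,lat=-.001):
    c,s=np.cos(np.radians(th)),np.sin(np.radians(th))
    return pose3(P[0]+r[0]*c+r[1]*s,P[1]-r[0]*s+r[1]*c,th+dphi,lat)
E
python3 - <<'E'
from h import *
rows([tip(t) for t in (0,2,4,6,8,10,12)],-.38)
E
```

```text
[[0.0007, 0.0032, 0.001, -0.3, 0.0, -2.2, -0.38], [-0.0, 0.0037, -0.001, 2.0, 0.0, -0.0, -0.38], [-0.0, 0.0037, -0.0011, 2.0, 0.0, -0.0, -0.38], [-0.0, 0.0038, -0.001, 2.0, 0.0, -0.0, -0.38], [-0.0, 0.0037, -0.0011, 2.0, 0.0, -0.0, -0.38]]
[[-0.0, 0.0037, -0.001, 2.0, 0.0, -0.0, -0.38], [-0.0, 0.0037, -0.0011, 2.0, 0.0, -0.0, -0.38]]
```

Call:
apply_moves([
  [0,0,0,0,0,0,-0.38],
  [0,0,0,0,0,0,-0.38],
  [0,0.003,0,0,0,0,-0.38],
  [0,0.0035,-0.001,2,0,0,-0.38],
  [0,0.0035,-0.001,2,0,0,-0.38],
])

```text
clock: 8.9
tcp_pos: [0.5652, -0.1442, 0.1155]
ee_rot: [-3.065, 0.002, -3.052]
contact_force: [-0.2, -0.2, 0.5]
opening: 0.0265
```

```bash
python3 - <<'E'
from h import *
stat()
E
```

```text
t 8.9 X,lat,Z [-0.0351  0.0002  0.1155] phi 4.4 latTilt -0.1 yaw 87.4 F [-0.2 -0.3  0.5] q [ 0.65  0.61 -0.79  1.76  0.6   1.01  1.27] op 0.0265
```

Call:
apply_moves([
  [0,0.0037,-0.001,2,0,-0.5,-0.38],
  [0,0.0037,-0.001,2,0,-0.5,-0.38],
  [0,0.0037,-0.001,2,0,-0.5,-0.38],
  [0,0.0037,-0.001,2,0,-0.5,-0.38],
  [0,0,0,0,0,0,-0.38],
])

```text
clock: 9.32
tcp_pos: [0.5654, -0.1262, 0.121]
ee_rot: [-2.916, 0.003, -3.015]
contact_force: [0.2, -0.1, -0.2]
opening: 0.0265
```

```bash
cat > look.py <<'E'
from h import *
import sys
k=sys.argv[1]
p,d=bot.grab_frame("scene");cv2.imwrite(f"pics/scene{k}.png",p);np.save(f"pics/scene{k}.npy",d)
cv2.imwrite(f"pics/c{k}.png",cv2.resize(p[120:320,230:430],None,fx=3,fy=3))
stat()
W=cloud("scene",d)
D=W-S0;X=D@SX;Y=D@SY;Z=W[...,2]
# narrow near wall of tube (lat ~ -.055): side profile
hsv=cv2.cvtColor(p,cv2.COLOR_BGR2HSV)
m=(hsv[...,1]<60)&(hsv[...,2]>90)&(X>-.13)&(X<.25)&(Y>-.075)&(Y<-.04)&(Z>.004)&(Z<.22)&(d>0)
Q=np.stack([X[m],Z[m]],1)
print(len(Q))
if len(Q)>50:
    r=cv2.minAreaRect((Q*1000).astype(np.float32));print(r,cv2.boxPoints(r).round(0).tolist())
m=(hsv[...,1]<60)&(hsv[...,2]>90)&(X>-.13)&(X<.25)&(Y>-.05)&(Y<.06)&(Z>.02)&(Z<.22)&(d>0)
E
python3 look.py 5
```

```text
t 9.37 X,lat,Z [-0.0184  0.0027  0.1211] phi 12.9 latTilt 0.0 yaw 89.4 F [-2.3  0.5 -0.3] q [ 0.5   0.57 -0.73  1.81  0.72  1.02  1.12] op 0.0265
1079
((-22.113502502441406, 80.55516052246094), (195.40203857421875, 95.59707641601562), 69.35773468017578) [[-101.0, 6.0], [-12.0, -28.0], [57.0, 155.0], [-32.0, 189.0]]
```

View pics/c5.png

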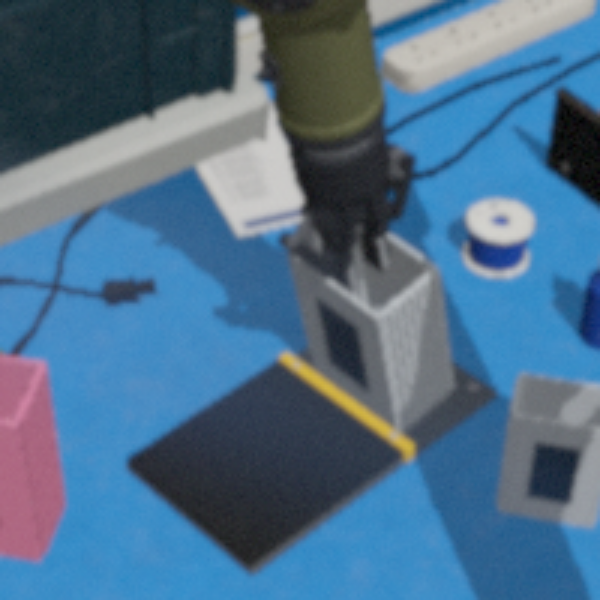

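```bash
cat >> h.py <<'E'
def onlat(cu,cv_,lat,n="scene",off=(230,120),f=3):
    c=bot.calibration(n);R=c["R"];o=-R.T@c["t"]
    d=R.T@np.array([(off[0]+cu/f-c["cx"])/c["fx"],(off[1]+cv_/f-c["cy"])/c["fy"],1])
    k=(lat-(o-S0)@SY)/(d@SY);P=o+k*d-S0;return np.round([P@SX,P[2]],4)
E
python3 -c "
from h import *
a,b,c=[onlat(u,v,-.057) for u,v in [(398,432),(380,316),(437,266)]]
print(a,b,c,np.degrees(np.arctan2(*(b-a))),np.linalg.norm(b-a),np.linalg.norm(c-b))"
```

```text
[-0.0039  0.0099] [0.0286 0.1657] [-0.0361  0.1794] 11.782973756137958 0.1591536678810765 0.06613455980045532
```

Call:
apply_moves([
  [0.0005,0.0038,-0.0012,2,0,-0.2,-0.34],
  [0.0005,0.0038,-0.0012,2,0,-0.2,-0.34],
  [0.0005,0.0038,-0.0012,2,0,0,-0.34],
  [0,0.0038,-0.0012,2,0,0,-0.34],
  [0,0,0,0,0,0,-0.34],
])

```text
clock: 9.78
tcp_pos: [0.5631, -0.1162, 0.123]
ee_rot: [-2.774, 0.004, -3.019]
contact_force: [-0.9, 2.5, -1.3]
opening: 0.028
```

```bash
python3 look.py 6
```

```text
t 9.83 X,lat,Z [-0.0084  0.0017  0.1231] phi 21.0 latTilt -0.1 yaw 89.2 F [-0.  -0.4  0.4] q [ 0.35  0.56 -0.66  1.85  0.83  1.06  0.94] op 0.0282
1060
((-11.454851150512695, 75.22367858886719), (206.6295166015625, 99.55474090576172), 63.27152633666992) [[-102.0, 5.0], [-13.0, -39.0], [79.0, 145.0], [-9.0, 190.0]]
```

View pics/c6.png

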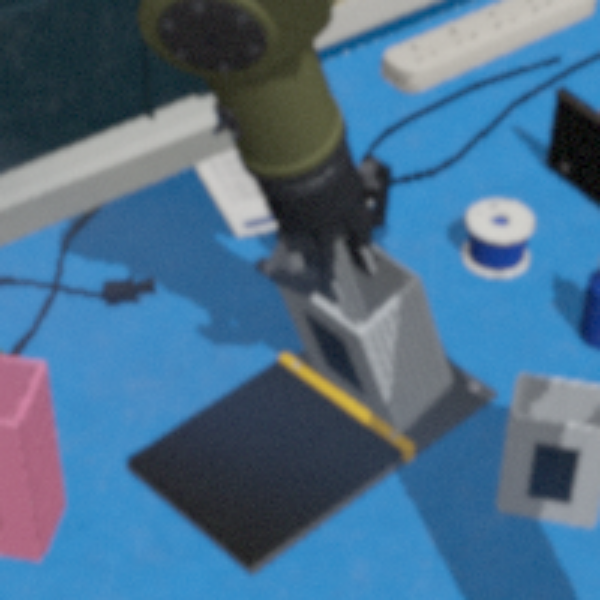

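```bash
cat >> h.py <<'E'
def tube(bot_,top_,back_=None,lat=-.057):
    a,b=onlat(*bot_,lat),onlat(*top_,lat);th=np.degrees(np.arctan2(*(b-a)))
    p,R,s=cur();T=np.array([(p-S0)@SX,p[2]])
    # corner inferred from top corner & 160 length
    u=(b-a)/np.linalg.norm(b-a);cor=b-.16*u
    w=T-cor;t=np.radians(th);print("corner",cor.round(4),a,"top",b,"th",round(th,1),"len",np.linalg.norm(b-a).round(4),"TCP in tube x',z'",np.round([w[0]*np.cos(t)-w[1]*np.sin(t),w[0]*np.sin(t)+w[1]*np.cos(t)],4))
    if back_ is not None:
        c=onlat(*back_,lat);print("back",c,"wid",np.linalg.norm(c-b).round(4),"th from mouth",np.degrees(np.arctan2(c[1]-b[1],b[0]-c[0])).round(1))
E
python3 -c "
from h import *
tube((397,437),(360,331),(418,277))"
```

```text
corner [-0.0004  0.0123] [-0.0031  0.0042] top [0.051  0.1638] th 18.7 len 0.1685 TCP in tube x',z' [-0.0432  0.1024]
back [-0.0137  0.1811] wid 0.067 th from mouth 15.0
```

Call:
apply_moves([
  [0,0.004,-0.001,1.7,0,-0.2,-0.34],
  [0,0.004,-0.001,1.7,0,-0.2,-0.34],
  [0,0.004,-0.001,1.7,0,0,-0.34],
  [0,0.002,0,1,0,0,-0.34],
  [0,0,0,0,0,0,-0.34],
])

```text
clock: 10.25
tcp_pos: [0.5618, -0.1107, 0.1208]
ee_rot: [-2.668, 0.001, -3.026]
contact_force: [0.2, 0.9, -0.5]
opening: 0.0281
```

```bash
python3 look.py 7
```

```text
t 10.3 X,lat,Z [-0.0021  0.0013  0.121 ] phi 27.1 latTilt -0.5 yaw 88.8 F [ 0.4  0.1 -0. ] q [ 0.24  0.58 -0.61  1.88  0.91  1.11  0.81] op 0.0283
1073
((-11.252368927001953, 75.18879699707031), (213.25860595703125, 89.9135971069336), 60.0184440612793) [[-103.0, 5.0], [-26.0, -40.0], [81.0, 145.0], [3.0, 190.0]]
```

View pics/c7.png

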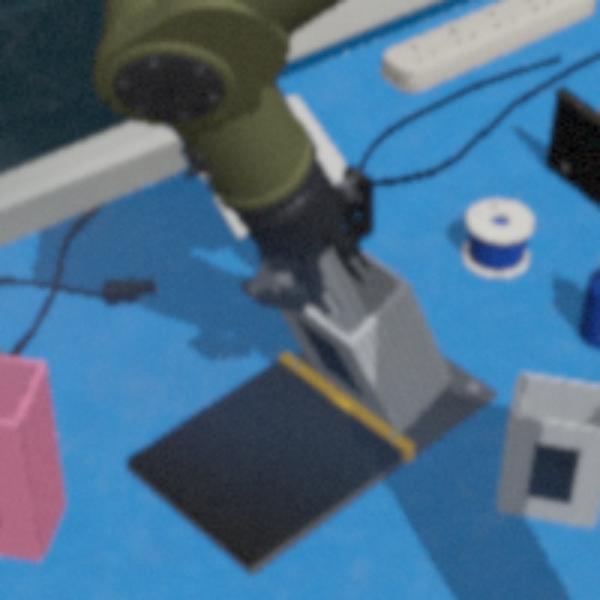

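```bash
python3 -c "
from h import *
tube((395,440),(353,341),(407,283))
rows([tip(t,P=(-.005,.006),r=(-.037,.106)) for t in (25,26,27,28,29,30)],-.34)"
```

```text
corner [0.0017 0.0083] [-0.0007  0.0021] top [0.0585 0.1579] th 20.8 len 0.1667 TCP in tube x',z' [-0.0436  0.104 ]
back [-0.0009  0.1824] wid 0.0643 th from mouth 22.4
[[0.0024, 0.0089, -0.0009, -2.1, -0.5, -1.0, -0.34], [0.0, 0.0019, -0.0006, 1.0, 0.0, -0.0, -0.34], [0.0, 0.0019, -0.0006, 1.0, 0.0, -0.0, -0.34], [0.0, 0.0018, -0.0007, 1.0, 0.0, -0.0, -0.34], [0.0, 0.0019, -0.0006, 1.0, 0.0, -0.0, -0.34]]
[[0.0, 0.0018, -0.0006, 1.0, 0.0, -0.0, -0.34]]
```

Call:
apply_moves([
  [0.001,0.004,-0.001,0,0,-0.4,-0.34],
  [0.001,0.004,-0.001,0,0,-0.4,-0.34],
  [0,0.004,-0.001,0.5,0,0,-0.34],
  [0,0.002,0,0,0,0,-0.34],
  [0,0,0,0,0,0,-0.34],
])

```text
clock: 10.72
tcp_pos: [0.5577, -0.1001, 0.1172]
ee_rot: [-2.661, -0.007, -3.018]
contact_force: [-0.1, 0.3, 1.1]
opening: 0.0285
```

```bash
python3 look.py 8
```

```text
t 10.77 X,lat,Z [ 0.0096 -0.0013  0.1173] phi 27.5 latTilt -0.6 yaw 89.5 F [ 0.1 -1.   0.3] q [ 0.21  0.58 -0.61  1.89  0.91  1.12  0.79] op 0.0281
1059
((-7.534326553344727, 73.521240234375), (217.070556640625, 86.31593322753906), 56.852901458740234) [[-103.0, 6.0], [-31.0, -41.0], [88.0, 141.0], [16.0, 188.0]]
```

View pics/c8.png

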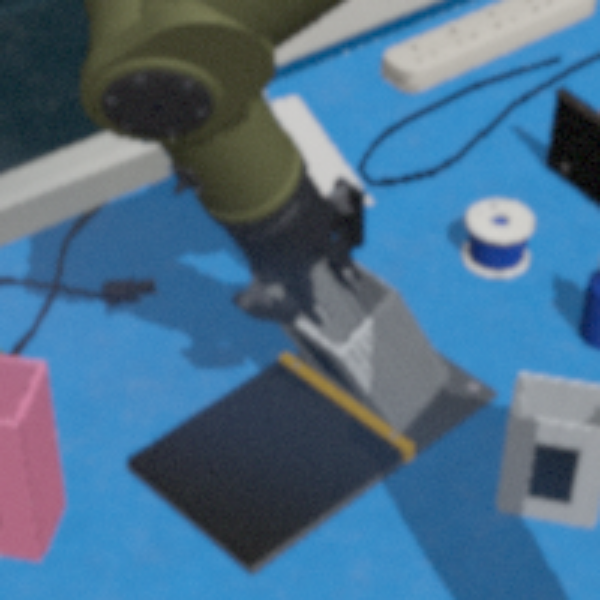

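```bash
python3 -c "
from h import *
tube((395,440),(344,352),(395,290))
tube((394,443),(344,352),(395,290))
"
```

```text
corner [0.0015 0.007 ] [-0.0007  0.0021] top [0.0682 0.1524] th 24.6 len 0.1653 TCP in tube x',z' [-0.0387  0.1037]
back [0.0129 0.1834] wid 0.0634 th from mouth 29.3
corner [0.0034 0.0061] [ 0.0003 -0.0009] top [0.0682 0.1524] th 23.9 len 0.1677 TCP in tube x',z' [-0.0394  0.1042]
back [0.0129 0.1834] wid 0.0634 th from mouth 29.3
```

Call:
apply_moves([
  [0,0.0045,-0.0013,1.7,0,0,-0.34],
  [0,0.0045,-0.0013,1.7,0,0,-0.34],
  [0,0.0045,-0.0013,1.7,0,0,-0.34],
  [0,0.0045,-0.0013,1.7,0,0,-0.34],
  [0,0,0,0,0,0,-0.34],
])

```text
clock: 11.18
tcp_pos: [0.5559, -0.0833, 0.1134]
ee_rot: [-2.537, -0.004, -3.022]
contact_force: [-0.0, 0.3, 0.6]
opening: 0.0285
```

```bash
python3 look.py 9
```

```text
t 11.23 X,lat,Z [ 0.0255 -0.0009  0.1137] phi 34.6 latTilt -0.7 yaw 89.2 F [ 0.8  0.8 -0.4] q [ 0.08  0.62 -0.57  1.9   0.98  1.2   0.64] op 0.0283
1075
((-0.08697128295898438, 65.4400405883789), (224.69570922851562, 85.16513061523438), 50.93983840942383) [[-104.0, 5.0], [-38.0, -49.0], [104.0, 126.0], [38.0, 180.0]]
```

View pics/c9.png

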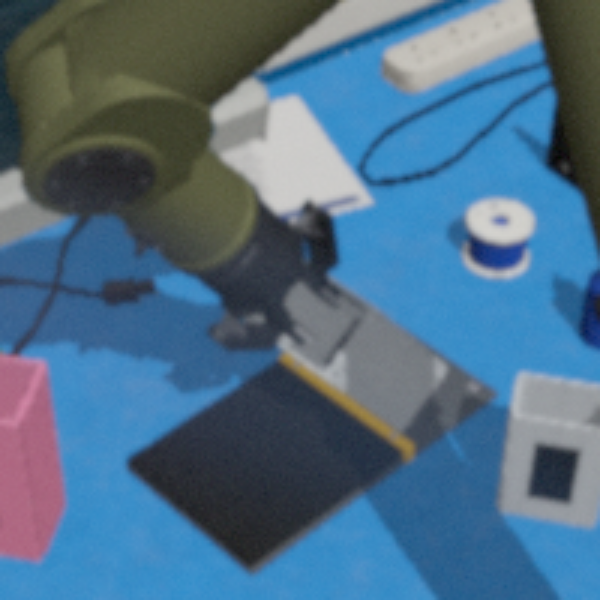

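```bash
python3 -c "
from h import *
tube((398,440),(325,362),(362,313))
cv2.imwrite('pics/z9.png',cv2.resize(cv2.imread('pics/scene9.png')[200:290,300:400],None,fx=7,fy=6,interpolation=2))
"
```

```text
corner [0.0067 0.0182] [-0.0047 -0.0008] top [0.0891 0.1554] th 31.0 len 0.1822 TCP in tube x',z' [-0.0331  0.0915]
back [0.0497 0.182 ] wid 0.0475 th from mouth 34.0
```

View pics/z9.png

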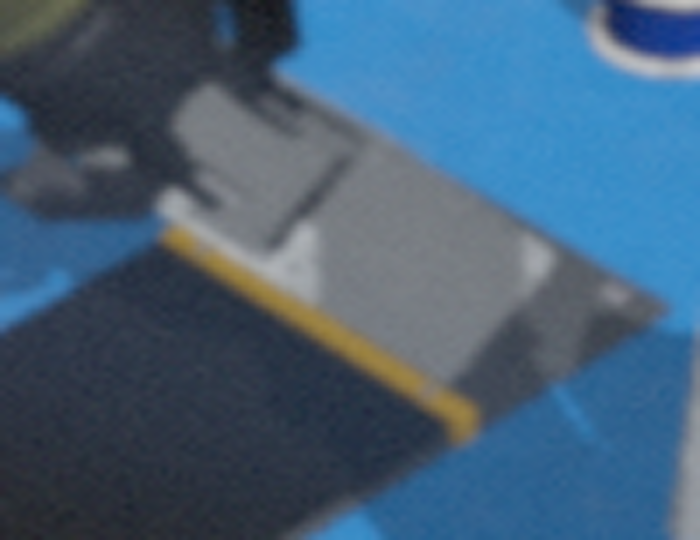

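```bash
python3 -c "
from h import *
for l in(-.064,-.06,-.057,-.053,-.05,-.045):
  b=onlat(326.6,362.5,l);c=onlat(365,310,l);a=onlat(440/7*3+210,(80+385/6)*3,l);print(l,b,c,a,np.hypot(b[0]+.004,b[1]-.006),np.linalg.norm(b-c))
p,d=bot.grab_frame('top');cv2.imwrite('pics/top9.png',p);np.save('pics/top9.npy',d)
cv2.imwrite('pics/tz9.png',cv2.resize(p[170:290,300:440],None,fx=5,fy=5,interpolation=2))
"
```

```text
-0.064 [0.0945 0.1634] [0.0541 0.1924] [0.0035 0.02  ] 0.18567985889697353 0.04973087572122574
-0.06 [0.0904 0.1578] [0.0498 0.1871] [-0.0012  0.0136] 0.17875849630157442 0.05006845314167394
-0.057 [0.0873 0.1537] [0.0465 0.1831] [-0.0047  0.0087] 0.17364037548911257 0.05028916384272064
-0.053 [0.0832 0.1482] [0.0421 0.1778] [-0.0094  0.0023] 0.16680731398832604 0.050649481734762115
-0.05 [0.0801 0.144 ] [0.0388 0.1738] [-0.013  -0.0026] 0.16160696148371825 0.05092867561600244
-0.045 [0.075  0.1371] [0.0333 0.1671] [-0.0189 -0.0106] 0.15306276490381324 0.0513701275061684
```

View pics/tz9.png

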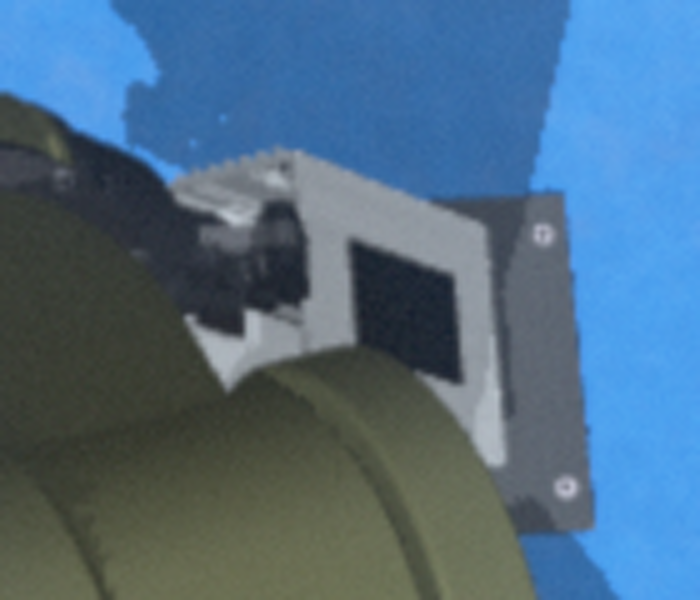

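```bash
cat > face.py <<'E'
from h import *
import sys
# fit upper (back) face in top view: args tag, theta guess, px x range of z, optional saved
def fit(d,th,foot=None,verbose=True,tol=.012,n="top"):
    W=cloud(n,d);D=W-S0;Q=np.stack([D@SX,D@SY,W[...,2]],-1)[d>0]
    Q=Q[(abs(Q[:,1])<.07)&(Q[:,2]>.02)&(Q[:,2]<.25)&(Q[:,0]>-.12)&(Q[:,0]<.2)]
    t=np.radians(th);nrm=np.array([-np.cos(t),0,np.sin(t)])
    c=np.array([-.004,0,.008])if foot is None else np.array([foot[0],0,foot[1]]) 
    off=nrm@c+.07
    for k in range(6):
        e=Q@nrm-off;m=abs(e)<tol
        P=Q[m]
        if len(P)<60:print("few",len(P));return
        ctr=P.mean(0);_,_,V=np.linalg.svd(P-ctr);v=V[2]
        if v@nrm<0:v=-v
        nrm=v;off=nrm@ctr;tol=max(.004,tol*.7)
    th=np.degrees(np.arctan2(nrm[2],-nrm[0]));skew=np.degrees(np.arcsin(nrm[1]))
    t=np.radians(th);u=np.array([np.sin(t),0,np.cos(t)])
    s=P@u;lo,hi=np.percentile(s,[1,99]);b=nrm*off
    foot_b=b+u*(lo-b@u);mouth_b=b+u*(hi-b@u)
    fc=mouth_b-.16*u-nrm*.07
    p,R,_=cur();T=np.array([(p-S0)@SX,(p-S0)@SY,p[2]])
    w=T-fc
    print(f"theta {th:.1f} skew {skew:.1f} n {len(P)} len {hi-lo:.3f} lat {np.percentile(P[:,1],[1,99]).round(3)} footback {foot_b[[0,2]].round(4)} mouthback {mouth_b[[0,2]].round(4)} frontfoot(from mouth) {fc[[0,2]].round(4)} (from foot) {(foot_b-nrm*.07)[[0,2]].round(4)} TCP z' {w@u:.4f} depth below backface {(off-T@nrm):.4f}")
if __name__=="__main__":
    k=sys.argv[1];p,d=bot.grab_frame("top");cv2.imwrite(f"pics/top{k}.png",p);np.save(f"pics/top{k}.npy",d)
    cv2.imwrite(f"pics/tz{k}.png",cv2.resize(p[170:290,280:420],None,fx=5,fy=5,interpolation=2))
    stat();fit(d,float(sys.argv[2]))
E
python3 -c "
from face import *
d=np.load('pics/top9.npy');fit(d,32);fit(d,36)"
```

```text
theta 36.2 skew -0.1 n 1495 len 0.222 lat [-0.049  0.055] footback [-0.0639  0.0487] mouthback [0.0671 0.2276] frontfoot(from mouth) [0.029  0.0572] (from foot) [-0.0075  0.0073] TCP z' 0.0432 depth below backface 0.0328
theta 36.3 skew -0.2 n 1501 len 0.224 lat [-0.049  0.055] footback [-0.064   0.0487] mouthback [0.0683 0.2289] frontfoot(from mouth) [0.03   0.0585] (from foot) [-0.0075  0.0073] TCP z' 0.0415 depth below backface 0.0327
```

```bash
cat >> h.py <<'E'
def hold(th,phi,op,l=None,s=.055,lat=-.003,gap=0.):
    t,f=np.radians(th),np.radians(phi)
    if l is None:l=.012/np.cos(min(t,np.radians(50)))
    u=np.array([np.sin(t),np.cos(t)]);n=np.array([np.cos(t),-np.sin(t)])
    B=np.array([0,.018])-l*u+.16*u-.066*n
    T=B+((op+.029)/2+gap)*np.array([np.cos(f),-np.sin(f)])+s*np.array([-np.sin(f),-np.cos(f)])
    return pose3(T[0],T[1],phi,lat)
def claw(op): return round(op/.0855*2-1,2)
E
python3 - <<'E'
from h import *
stat()
p,R=hold(36.2,34.6,.0283);print((p-S0)@SX,p[2])
rows([hold(38,36,.0283),hold(40,37.5,.0275),hold(42,39,.0265),hold(44,40.5,.0255),hold(46,42,.0245)],-.36)
E
```

```text
t 11.28 X,lat,Z [ 0.0245 -0.001   0.114 ] phi 34.6 latTilt -0.8 yaw 89.2 F [-0.9 -0.4 -0.5] q [ 0.08  0.62 -0.57  1.9   0.98  1.2   0.64] op 0.0283
0.024806304860152156 0.1125524004407577
[[0.0021, 0.0043, 0.0002, 1.4, -0.8, -0.7, -0.36], [-0.0, 0.0033, -0.0009, 1.5, 0.0, 0.0, -0.36], [-0.0, 0.0032, -0.0008, 1.5, 0.0, 0.0, -0.36], [-0.0, 0.0031, -0.0007, 1.5, 0.0, 0.0, -0.36], [-0.0, 0.0032, -0.0006, 1.5, 0.0, 0.0, -0.36]]
```

Call:
apply_moves([
  [0.001,0.0035,0,1.5,-0.3,-0.3,-0.35],
  [0,0.0035,-0.001,1.5,-0.3,-0.2,-0.36],
  [0,0.0033,-0.001,1.5,0,0,-0.38],
  [0,0.0033,-0.0005,1.5,0,0,-0.4],
  [0,0.003,-0.0005,1.5,0,0,-0.42],
])

```text
clock: 11.7
tcp_pos: [0.5542, -0.0776, 0.1093]
ee_rot: [-2.403, 0.004, -3.022]
contact_force: [-1.0, 0.7, 0.2]
opening: 0.0246
```

```bash
python3 face.py 10 43
```

```text
t 11.75 X,lat,Z [ 0.0339 -0.0018  0.1083] phi 42.3 latTilt -0.4 yaw 89.1 F [ 2.9  0.4 -0.7] q [-0.05  0.67 -0.52  1.92  1.05  1.28  0.49] op 0.0247
theta 42.9 skew -0.2 n 2263 len 0.158 lat [-0.054  0.055] footback [-0.0603  0.0552] mouthback [0.0474 0.1713] frontfoot(from mouth) [-0.0101  0.0064] (from foot) [-0.009   0.0076] TCP z' 0.1046 depth below backface 0.0330
```

View pics/tz10.png

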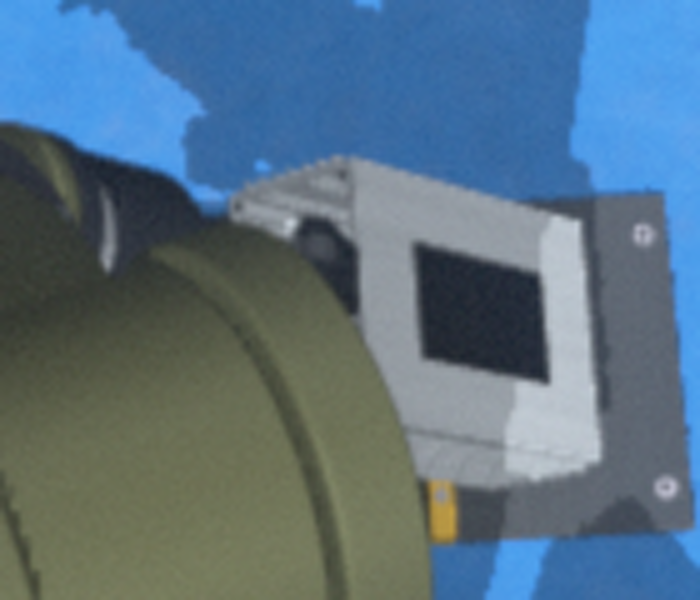

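```bash
python3 - <<'E'
from h import *
p,R=hold(42.9,42.3,.0247,l=.0155);print((p-S0)@SX,p[2])
rows([hold(45,42.5,.0237),hold(47,43,.0227),hold(49,43.5,.0217),hold(51,44,.0207),hold(53,44.5,.02)],-.36)
E
```

```text
0.032859740901734755 0.11002993001450385
[[0.0012, 0.0026, -0.0013, 0.2, -0.4, -0.7, -0.36], [0.0, 0.0041, -0.0011, 0.5, 0.0, 0.0, -0.36], [0.0, 0.0041, -0.001, 0.5, 0.0, 0.0, -0.36], [0.0, 0.0042, -0.0011, 0.5, 0.0, 0.0, -0.36], [0.0, 0.0043, -0.0014, 0.5, 0.0, 0.0, -0.36]]
```

Call:
apply_moves([
  [0.001,0.003,-0.001,0.2,-0.2,-0.4,-0.45],
  [0,0.004,-0.001,0.5,-0.2,-0.3,-0.47],
  [0,0.004,-0.001,0.5,0,0,-0.49],
  [0,0.004,-0.001,0.5,0,0,-0.51],
  [0,0.004,-0.0015,0.5,0,0,-0.53],
])

```text
clock: 12.17
tcp_pos: [0.5508, -0.0609, 0.0999]
ee_rot: [-2.364, 0.001, -3.01]
contact_force: [-0.2, 0.1, -1.2]
opening: 0.0201
```

```bash
python3 face.py 11 52
```

```text
t 12.22 X,lat,Z [ 0.0508 -0.0028  0.0992] phi 44.5 latTilt -0.1 yaw 89.8 F [ 1.  -0.6 -2.5] q [-0.11  0.71 -0.51  1.93  1.06  1.31  0.44] op 0.0199
theta 52.1 skew -0.1 n 2771 len 0.158 lat [-0.054  0.054] footback [-0.0561  0.0625] mouthback [0.0685 0.1594] frontfoot(from mouth) [-0.0148  0.0059] (from foot) [-0.0131  0.0072] TCP z' 0.1090 depth below backface 0.0367
```

View pics/tz11.png

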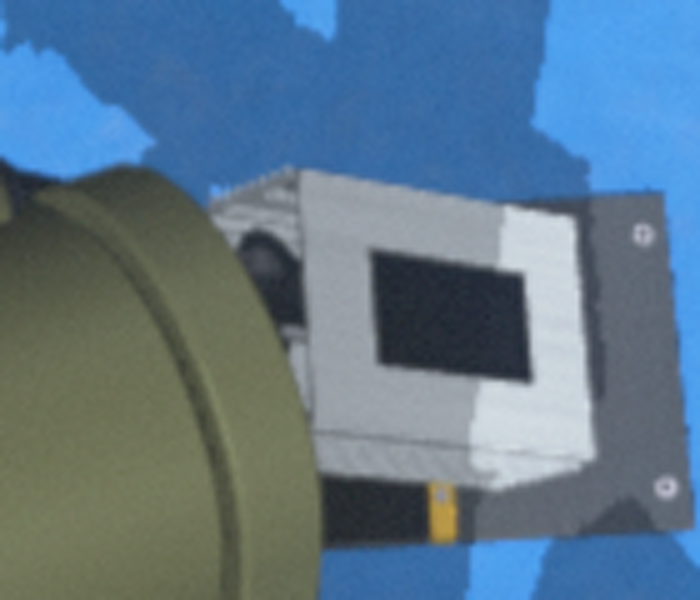

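```bash
python3 - <<'E'
from h import *
p,R=hold(52.1,44.5,.0199,l=.0195);print((p-S0)@SX,p[2])
rows([hold(54,45,.019,l=.02),hold(56,45.7,.018,l=.021),hold(58,46.4,.017,l=.022),hold(60,47,.016,l=.023),hold(62,48,.015,l=.024)],-.36)
E
```

```text
0.04921245465807174 0.10002061399737974
[[0.0002, 0.0022, -0.0003, 0.5, -0.1, -0.1, -0.36], [0.0, 0.0038, -0.0001, 0.7, 0.0, -0.0, -0.36], [0.0, 0.0038, -0.0001, 0.7, 0.0, -0.0, -0.36], [0.0, 0.0039, 0.0, 0.6, 0.0, -0.0, -0.36], [0.0, 0.0035, 0.0003, 1.0, 0.0, -0.0, -0.36]]
```

Call:
apply_moves([
  [0,0.003,0,0.6,0,-0.1,-0.55],
  [0,0.0038,0,0.7,0,0,-0.57],
  [0,0.0038,0,0.7,0,0,-0.59],
  [0,0.0038,0,0.7,0,0,-0.61],
  [0,0.0038,0,0.8,0,0,-0.63],
])

```text
clock: 12.63
tcp_pos: [0.5491, -0.0461, 0.0854]
ee_rot: [-2.298, 0.001, -3.008]
contact_force: [0.3, 1.1, -0.3]
opening: 0.0158
```

```bash
python3 face.py 12 60
```

```text
t 12.68 X,lat,Z [ 0.0656 -0.0027  0.0842] phi 48.3 latTilt -0.0 yaw 90.1 F [ 1.9  0.4 -2.3] q [-0.18  0.76 -0.48  1.92  1.08  1.36  0.36] op 0.0159
theta 62.9 skew 0.0 n 3144 len 0.179 lat [-0.053  0.055] footback [-0.0521  0.0694] mouthback [0.1074 0.151 ] frontfoot(from mouth) [-0.0032  0.0158] (from foot) [-0.0202  0.0071] TCP z' 0.0923 depth below backface 0.0405
```

View pics/tz12.png

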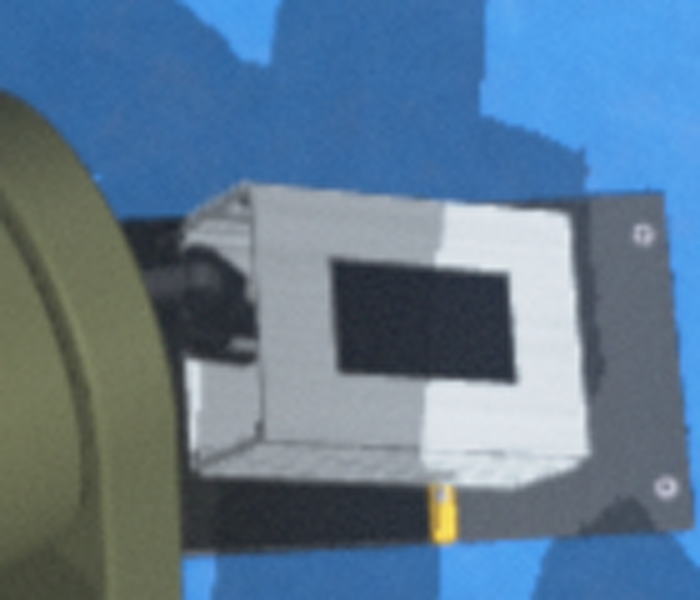

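```bash
python3 - <<'E'
from h import *
p,R=hold(62.9,48.3,.0159,l=.0235,s=.05);print((p-S0)@SX,p[2])
rows([hold(64,50.5,.0155,l=.025,s=.05,lat=-.005),hold(65,52.5,.0155,l=.026,s=.05,lat=-.007),hold(66,54.5,.0155,l=.027,s=.05,lat=-.008),hold(67,56.5,.0155,l=.028,s=.05,lat=-.009),hold(68,58,.0155,l=.029,s=.05,lat=-.009)],-.36)
E
```

```text
0.06905059629972757 0.08891238001668411
[[0.0023, -0.0009, -0.004, 2.2, -0.0, 0.0, -0.36], [0.002, 0.0006, 0.0011, 2.0, -0.0, 0.0, -0.36], [0.001, 0.0005, 0.0012, 2.0, -0.0, 0.0, -0.36], [0.001, 0.0005, 0.001, 2.0, -0.0, 0.0, -0.36], [0.0, 0.001, 0.0009, 1.5, -0.0, 0.0, -0.36]]
```

Call:
apply_moves([
  [0.002,-0.001,-0.003,2.2,0,0,-0.63],
  [0.002,0.0005,0,2,0,0,-0.63],
  [0.001,0.0005,0.001,2,0,0,-0.63],
  [0.001,0.0005,0.001,2,0,0,-0.63],
  [0,0.001,0.001,1.5,0,0,-0.63],
])

```text
clock: 13.1
tcp_pos: [0.5433, -0.0449, 0.0832]
ee_rot: [-2.119, 0.001, -3.006]
contact_force: [-0.3, -0.1, -0.2]
opening: 0.016
```

```bash
python3 face.py 13 66
```

```text
t 13.15 X,lat,Z [ 0.0669 -0.0084  0.0819] phi 58.6 latTilt 0.0 yaw 90.1 F [ 1.8 -0.3 -2.3] q [-0.3   0.86 -0.42  1.92  1.11  1.48  0.24] op 0.016
theta 68.2 skew -0.0 n 3351 len 0.215 lat [-0.055  0.053] footback [-0.0513  0.0723] mouthback [0.1481 0.1522] frontfoot(from mouth) [0.0257 0.0277] (from foot) [-0.0253  0.0073] TCP z' 0.0584 depth below backface 0.0351
```

View pics/tz13.png

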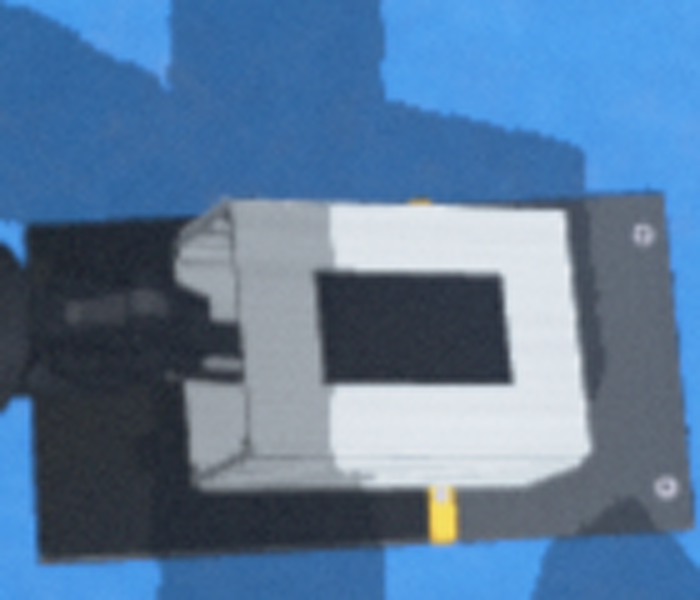

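```bash
python3 - <<'E'
from h import *
p,R=hold(68.2,58.6,.016,l=.0277,s=.05);print((p-S0)@SX,p[2])
p,R=hold(68.2,58.6,.016,l=.0277,s=.055);print((p-S0)@SX,p[2])
rows([hold(70,59,.015,l=.028,s=.053,lat=-.008),hold(72,59,.0145,l=.029,s=.052,lat=-.008),hold(74,59,.014,l=.03,s=.051,lat=-.008),hold(76,59,.0135,l=.031,s=.05,lat=-.008),hold(78,59,.013,l=.031,s=.05,lat=-.008)],-.36)
E
```

```text
0.06737357460267594 0.08315665468671267
0.06310582061629931 0.08055160652750978
[[-0.0004, 0.0027, 0.0011, 0.4, 0.0, 0.1, -0.36], [0.0, 0.0045, -0.0013, -0.0, 0.0, -0.0, -0.36], [0.0, 0.0045, -0.0012, -0.0, 0.0, -0.0, -0.36], [0.0001, 0.0044, -0.001, -0.0, 0.0, -0.0, -0.36], [-0.0, 0.0048, -0.0008, -0.0, 0.0, -0.0, -0.36]]
```

Call:
apply_moves([
  [0,0.003,0,0.3,0,0,-0.65],
  [0,0.004,-0.001,0,0,0,-0.66],
  [0,0.004,-0.001,0,0,0,-0.67],
  [0,0.004,-0.001,0,0,0,-0.68],
  [0,0.003,-0.001,0,0,0,-0.69],
])

```text
clock: 13.57
tcp_pos: [0.5412, -0.031, 0.0668]
ee_rot: [-2.112, -0.002, -3.006]
contact_force: [0.0, 0.0, -0.9]
opening: 0.0136
```

```bash
python3 face.py 14 75; python3 look.py 14
```

```text
t 13.62 X,lat,Z [ 0.0808 -0.0084  0.0664] phi 59.0 latTilt -0.0 yaw 90.3 F [ 0.2  0.1 -2.2] q [-0.32  0.89 -0.42  1.9   1.11  1.49  0.22] op 0.0134
theta 77.9 skew -0.2 n 3400 len 0.170 lat [-0.055  0.053] footback [-0.0442  0.0799] mouthback [0.1216 0.1154] frontfoot(from mouth) [-0.0203  0.0135] (from foot) [-0.0296  0.0115] TCP z' 0.1099 depth below backface 0.0393
t 13.67 X,lat,Z [ 0.0805 -0.0084  0.0668] phi 59.0 latTilt -0.0 yaw 90.3 F [-0.5 -0.3 -0.6] q [-0.32  0.89 -0.42  1.9   1.11  1.49  0.22] op 0.0134
1011
((112.99140167236328, 75.16551208496094), (326.4711608886719, 104.63288116455078), 20.03331184387207) [[-58.0, 68.0], [-22.0, -30.0], [284.0, 82.0], [248.0, 180.0]]
```

View pics/tz14.png

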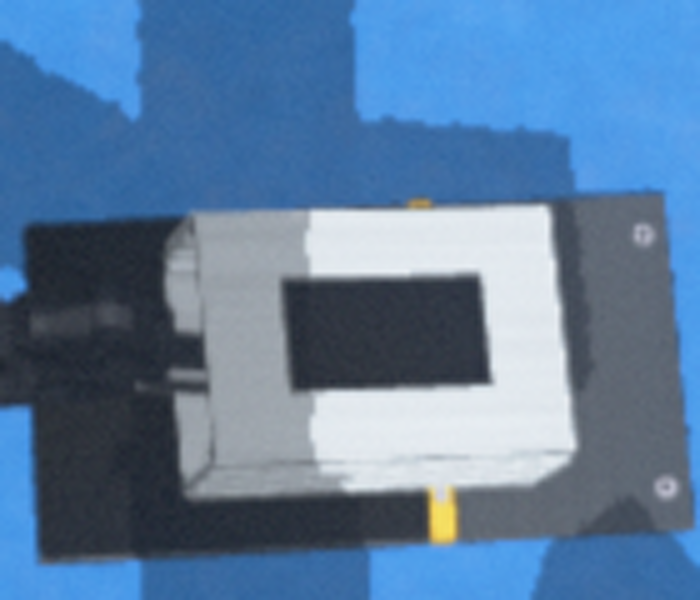

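View pics/c14.png

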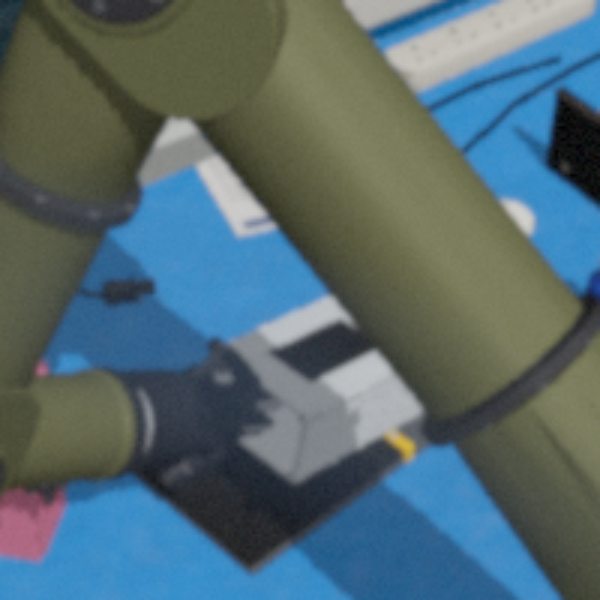

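```bash
python3 -c "
import cv2
p=cv2.imread('pics/top14.png');cv2.imwrite('pics/w14.png',cv2.resize(p[130:330,130:400],None,fx=2.9,fy=2.9))"
```

```text
(no output)
```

View pics/w14.png

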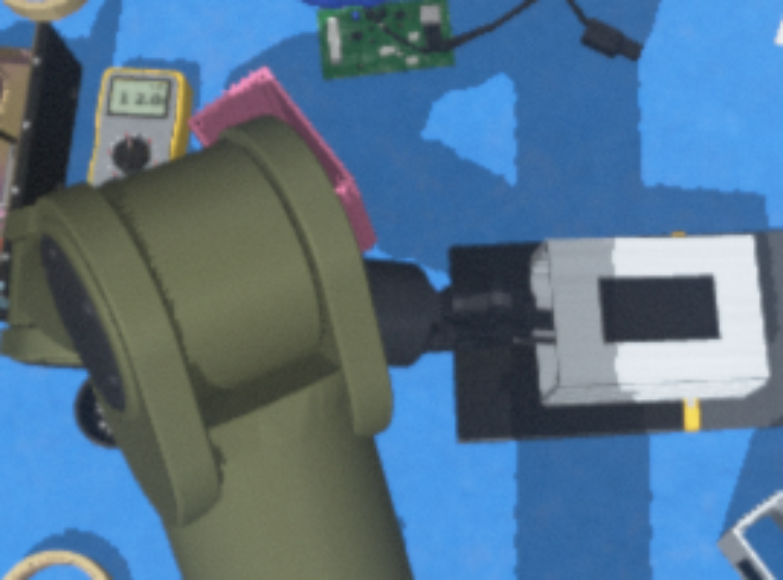

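```bash
python3 - <<'E'
from h import *
p,R=hold(77.9,59,.0134,l=.0302,s=.05);print((p-S0)@SX,p[2])
p,R=hold(77.9,59,.0134,l=.0302,s=.055);print((p-S0)@SX,p[2])
f=lambda t,ph,o:hold(t,ph,o,l=.0302,s=.053,lat=-.01)
rows([f(79,58.5,.0125),f(80.2,58,.0118),f(81.4,57.5,.011),f(82.6,57,.0103),f(83.8,56.5,.0095),f(85,56,.009),f(86.2,55.5,.0085),f(87.4,55,.008),f(88.6,54.5,.008),f(89.8,54.5,.008)],-.36)
E
```

```text
0.08114188113260234 0.06581833257059658
0.07685604462909178 0.0632431421960463
[[0.0016, 0.0039, 0.0024, -0.5, -0.0, 0.1, -0.36], [0.0, 0.0032, -0.0005, -0.5, -0.0, 0.0, -0.36], [0.0, 0.0031, -0.0004, -0.5, -0.0, 0.0, -0.36], [0.0, 0.0031, -0.0003, -0.5, -0.0, 0.0, -0.36], [0.0, 0.0032, -0.0002, -0.5, -0.0, 0.0, -0.36]]
[[0.0, 0.0032, -0.0001, -0.5, -0.0, 0.0, -0.36], [0.0, 0.0033, -0.0001, -0.5, -0.0, 0.0, -0.36], [0.0, 0.0032, 0.0001, -0.5, -0.0, 0.0, -0.36], [0.0, 0.0035, 0.0002, -0.5, -0.0, 0.0, -0.36], [0.0, 0.003, 0.0004, 0.0, -0.0, 0.0, -0.36]]
```

Call:
apply_moves([
  [0.0005,0.003,0,-0.5,0,0,-0.71],
  [0.0005,0.003,0,-0.5,0,0,-0.72],
  [0,0.003,0,-0.5,0,0,-0.74],
  [0,0.003,0,-0.5,0,0,-0.76],
  [0,0.0025,0,-0.5,0,0,-0.78],
])

```text
clock: 14.08
tcp_pos: [0.5394, -0.0228, 0.0543]
ee_rot: [-2.16, -0.0, -3.006]
contact_force: [0.1, 0.5, -0.7]
opening: 0.0096
```

```bash
python3 face.py 15 84
```

```text
t 14.13 X,lat,Z [ 0.0887 -0.009   0.0542] phi 56.2 latTilt 0.0 yaw 90.0 F [ 1.5 -0.1 -0.1] q [-0.31  0.89 -0.43  1.91  1.1   1.45  0.21] op 0.0095
theta 83.7 skew 0.0 n 3456 len 0.163 lat [-0.056  0.053] footback [-0.0376  0.0841] mouthback [0.1243 0.1018] frontfoot(from mouth) [-0.0272  0.0148] (from foot) [-0.03    0.0145] TCP z' 0.1194 depth below backface 0.0435
```

View pics/tz15.png

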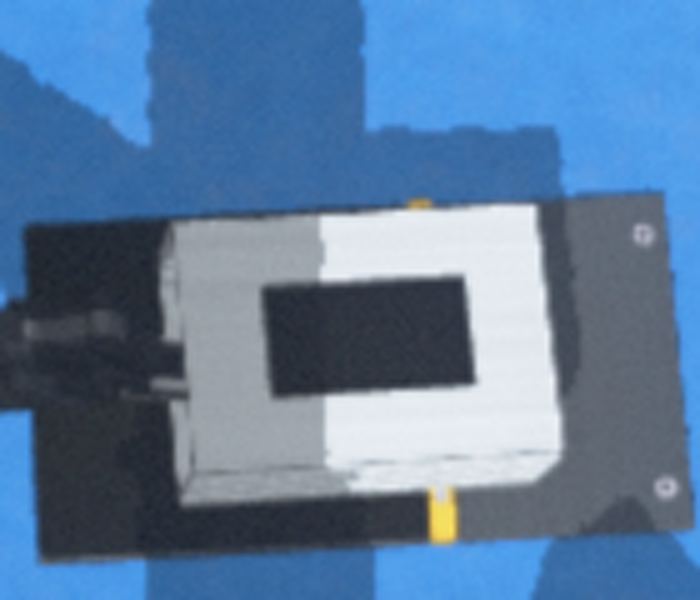

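Call:
apply_moves([
  [0,0.003,0.0005,-0.4,0,0,-0.79],
  [0,0.003,0.0005,-0.4,0,0,-0.8],
  [0,0.003,0.0005,-0.4,0,0,-0.8],
  [0,0.0025,0.0005,0,0,0,-0.8],
  [0,0,0,0,0,0,-0.8],
])

```text
clock: 14.55
tcp_pos: [0.5388, -0.0174, 0.0426]
ee_rot: [-2.185, 0.001, -3.006]
contact_force: [-0.3, 1.5, -0.1]
opening: 0.0085
```

```bash
python3 face.py 16 88
```

```text
t 14.6 X,lat,Z [ 0.0939 -0.0089  0.0428] phi 54.8 latTilt 0.0 yaw 89.9 F [ 1.8 -0.2 -0.8] q [-0.31  0.9  -0.44  1.91  1.1   1.43  0.21] op 0.0083
theta 88.5 skew 0.1 n 3412 len 0.161 lat [-0.055  0.053] footback [-0.0321  0.087 ] mouthback [0.129  0.0914] frontfoot(from mouth) [-0.029   0.0171] (from foot) [-0.0302  0.017 ] TCP z' 0.1236 depth below backface 0.0476
```

View pics/tz16.png

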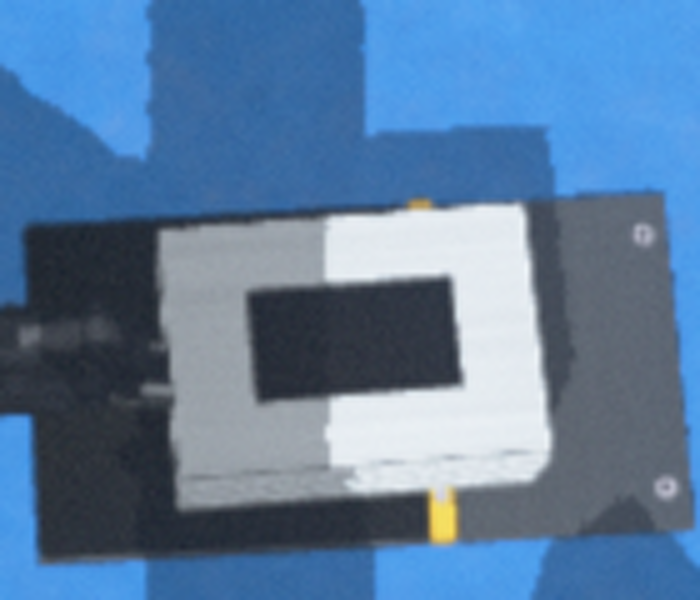

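Call:
apply_moves([
  [0,0.0025,0,0,0,0,-0.8],
  [0,0.0025,0,0,0,0,-0.8],
  [0,0.002,0,0,0,0,-0.82],
  [0,0,0,0,0,0,-0.84],
])

```text
clock: 14.93
tcp_pos: [0.5381, -0.014, 0.0369]
ee_rot: [-2.183, 0.0, -3.007]
contact_force: [-0.6, 0.1, 0.2]
opening: 0.0068
```

```bash
python3 face.py 17 90
```

```text
t 14.98 X,lat,Z [ 0.0973 -0.0091  0.037 ] phi 55.0 latTilt -0.0 yaw 89.9 F [-0.3  0.1  0.5] q [-0.31  0.91 -0.44  1.9   1.1   1.43  0.2 ] op 0.0067
theta 90.0 skew 0.0 n 3435 len 0.162 lat [-0.056  0.053] footback [-0.0304  0.0878] mouthback [0.1313 0.0879] frontfoot(from mouth) [-0.0286  0.0178] (from foot) [-0.0303  0.0178] TCP z' 0.1260 depth below backface 0.0509
```

Call:
apply_moves([
  [0,0.003,0,0,0,0,-0.84],
  [0,0.001,-0.008,0,0,0,-0.84],
  [0,0,-0.012,0,0,0,-0.84],
  [0,0,-0.015,0,0,0,-0.84],
  [0,0,-0.02,0,0,0,-0.84],
])

```text
clock: 15.4
tcp_pos: [0.5303, 0.0317, 0.0665]
ee_rot: [-2.178, -0.004, -3.012]
contact_force: [0.4, -0.4, 0.3]
opening: 0.0067
```

```bash
python3 face.py 18 90
```

```text
t 15.45 X,lat,Z [ 0.1493 -0.0095  0.068 ] phi 54.9 latTilt -0.1 yaw 90.0 F [4.  0.8 1.4] q [-0.38  0.88 -0.47  1.83  1.02  1.51  0.24] op 0.0065
theta 89.9 skew -0.0 n 3430 len 0.157 lat [-0.055  0.053] footback [-0.0299  0.0878] mouthback [0.1274 0.0881] frontfoot(from mouth) [-0.0325  0.0178] (from foot) [-0.0298  0.0178] TCP z' 0.1819 depth below backface 0.0201
```

View pics/tz18.png

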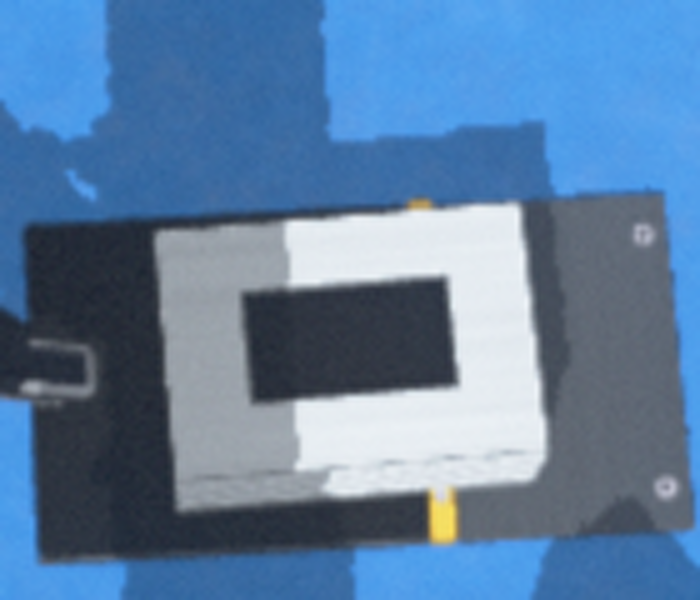

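Call:
apply_moves([
  [0,-0.016,-0.012,0,0,0,-0.84],
  [0,-0.02,-0.014,0,0,0,-0.84],
  [0,-0.025,-0.017,0,0,0,-0.84],
  [0,-0.025,-0.017,0,0,0,-0.84],
  [0,0,0,0,0,0,-0.84],
])

```text
clock: 15.87
tcp_pos: [0.5298, 0.0472, 0.1795]
ee_rot: [-2.19, -0.001, -2.998]
contact_force: [-0.0, 0.0, -0.4]
opening: 0.007
```

```bash
python3 face.py 19 90; python3 look.py 19; python3 -c "
import cv2
a=cv2.imread('pics/top19.png');b=cv2.imread('pics/scene19.png');cv2.imwrite('pics/f19.png',cv2.vconcat([cv2.resize(a,(380,285)),cv2.resize(b,(380,285))]))"
```

```text
t 15.92 X,lat,Z [ 0.1595 -0.0094  0.1774] phi 54.5 latTilt 0.4 yaw 90.7 F [ 0.3 -0.3 -0.1] q [-0.37  0.71 -0.51  1.78  0.95  1.63  0.41] op 0.0069
theta 89.9 skew 0.1 n 3429 len 0.157 lat [-0.056  0.053] footback [-0.0303  0.0878] mouthback [0.1263 0.0881] frontfoot(from mouth) [-0.0336  0.0178] (from foot) [-0.0302  0.0178] TCP z' 0.1933 depth below backface -0.0892
t 15.97 X,lat,Z [ 0.1588 -0.0099  0.1757] phi 54.6 latTilt 0.3 yaw 90.8 F [-0.6 -0.1 -0.3] q [-0.37  0.72 -0.51  1.78  0.95  1.62  0.4 ] op 0.0067
1430
((13.147659301757812, 49.86021423339844), (234.1892852783203, 86.67903900146484), 4.819632053375244) [[-107.0, 83.0], [-100.0, -3.0], [133.0, 17.0], [126.0, 103.0]]
```

View pics/f19.png

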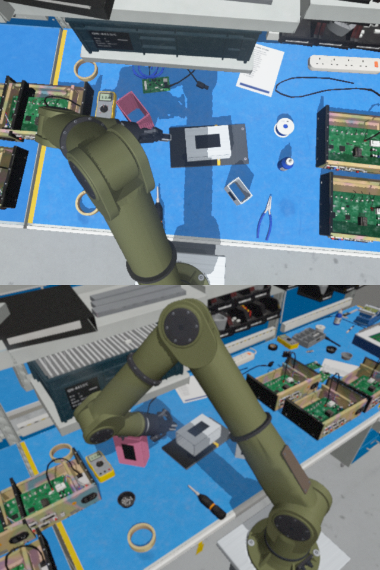

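```bash
python3 - <<'E'
from h import *
for k in("0","19"):
    p=cv2.imread(f"pics/top{k}.png");d=np.load(f"pics/top{k}.npy");W=cloud("top",d)
    hsv=cv2.cvtColor(p,cv2.COLOR_BGR2HSV)
    m=cv2.inRange(hsv,(150,60,80),(180,255,255));m[:150]=0;m[190:]=0;m[:,:190]=0;m[:,265:]=0
    q=np.argwhere(m[:180]);print(k,"pink px",q.min(0),q.max(0))
    if k=="19":
        D=W-S0;m=(abs(W[...,2]-.088)<.006)&(abs(D@SY)<.075)&(D@SX>-.07)&(D@SX<.135)
        r=cv2.minAreaRect(np.stack([(D@SX)[m],(D@SY)[m]],1).astype(np.float32)*1000);print(r)
d=cv2.absdiff(cv2.imread("pics/top0.png"),cv2.imread("pics/top19.png"))
for n,(a,b,c,e) in dict(small=(378,296,426,348),bottle=(468,262,495,286),reel=(462,200,495,230),meter=(160,152,194,205),pink=(195,152,215,180)).items():print(n,d[b:e,a:c].mean().round(1))
E
```

```text
0 pink px [153 195] [179 241]
19 pink px [153 195] [179 241]
((47.779991149902344, -1.4445915222167969), (114.87885284423828, 160.13180541992188), 88.33827209472656)
small 27.9
bottle 42.8
reel 15.7
meter 17.3
pink 23.9
```

```bash
python3 - <<'E'
import cv2
a=[cv2.imread(f"pics/top{k}.png")[140:350,150:510] for k in("0","19")]
cv2.imwrite("pics/cmp.png",cv2.resize(cv2.vconcat(a),None,fx=1.4,fy=1.4))
E
```

```text
(no output)
```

View pics/cmp.png

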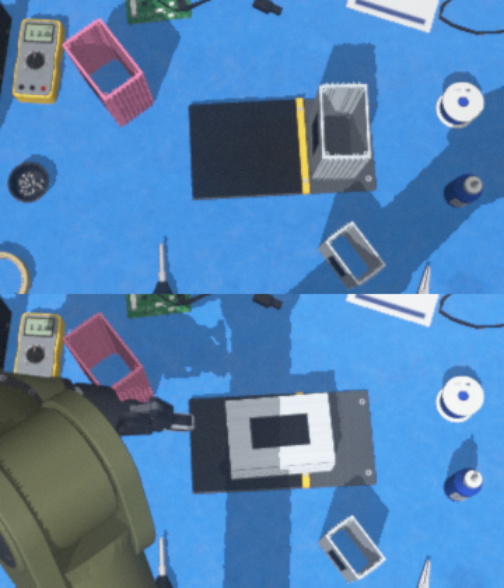

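```bash
python3 -c "
from station import bot
print(bot.close_job())"
```

```text
the job is handed in; nothing more can be done
None
```

The enclosure now lies flat on its broad side on the pad, with its lower end about 30 mm behind the stop. The job is handed in.

I put the partly open fingers into its mouth and pushed it over the bar. After it passed its balance, I held the upper wall from underneath and eased it down to flat in small steps. I never gripped or lifted it.

Last checks, with the arm clear and the time at about 16 s:
- **Flatness and level:** the tilt read 89.9–90.0° and the upper face was at 88 mm, as expected for resting on the pad.
- **Position:** the lower end slid back from its first place on the way down. The final readings were 30 to 34 mm, inside the 5 cm limit.
- **Alignment:** two checks disagreed. The plane fit showed about 0.1° of sideways lean, while the outline of the top face suggested up to 1.7° of turn off the pad's line. I took that as in line and did not correct it.
- **Forces:** the readings I saw were a few newtons at most, including one 4 N reading while withdrawing that had gone by the next reading.
- **Other things on the bench:** the pink tube, small tube, bottle, reel and meter look unmoved in before-and-after pictures. The dish was hidden under the raised arm in the last picture, so I could not confirm it.

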